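# Unpack the globe lamps onto tape rolls and return the tote

### The job

For every globe lamp in the tote, slide a roll of tape up off the tape stand, lay it flat on one of the round marks on the white mat, and stand the lamp in it by its round bottom, upright and centred, so that it cannot roll away. When all the lamps stand, push the empty tote (do not lift it) up the ramp until its rear edge drops behind the crest and it lies flat in the bed. Leave the parcel, the walkie-talkie and the screwdriver where they are.

Things in the scene. Friction and masses are not known exactly. Their poses are not given: they have to be found in the camera images.
- roll0_c (a point): red roll of tape: flat ring (sizes in mm), 64 outside diameter, 44 hole, 18 high, 80 g; point at its centre, half-way up (9 above its underside), z along its axis. Starts on a post of the tape stand, lower of the two rolls on the post nearer the robot (lower one's centre 17 above the table, upper one's 35)
- roll1_c (a point): black roll of tape: flat ring (sizes in mm), 64 outside diameter, 44 hole, 18 high, 80 g; point at its centre, half-way up (9 above its underside), z along its axis. Starts on a post of the tape stand, upper of the two rolls on the post nearer the robot (lower one's centre 17 above the table, upper one's 35)
- roll2_c (a point): green roll of tape: flat ring (sizes in mm), 64 outside diameter, 44 hole, 18 high, 80 g; point at its centre, half-way up (9 above its underside), z along its axis. Starts on a post of the tape stand, lower of the two rolls on the post farther from the robot (lower one's centre 17 above the table, upper one's 35)
- roll3_c (a point): grey roll of tape: flat ring (sizes in mm), 64 outside diameter, 44 hole, 18 high, 80 g; point at its centre, half-way up (9 above its underside), z along its axis. Starts on a post of the tape stand, upper of the two rolls on the post farther from the robot (lower one's centre 17 above the table, upper one's 35)
- lamp0_c (a point): globe lamp (may be absent), 160 g: white ball 64 mm across with weighted bottom, rights itself on a flat surface but stays tilted in a ring; orange neck 36 across on top, 56 to 92 above the lowest point: lift by it. Point on the axis, 46 above the lowest point; z up the neck. Standing in a roll, its lowest point is 9 above what the roll lies on. Starts in a tote cell, lowest point 4 above the table
- lamp1_c (a point): globe lamp (may be absent), 160 g: white ball 64 mm across with weighted bottom, rights itself on a flat surface but stays tilted in a ring; orange neck 36 across on top, 56 to 92 above the lowest point: lift by it. Point on the axis, 46 above the lowest point; z up the neck. Standing in a roll, its lowest point is 9 above what the roll lies on. Starts in a tote cell, lowest point 4 above the table
- lamp2_c (a point): globe lamp (may be absent), 160 g: white ball 64 mm across with weighted bottom, rights itself on a flat surface but stays tilted in a ring; orange neck 36 across on top, 56 to 92 above the lowest point: lift by it. Point on the axis, 46 above the lowest point; z up the neck. Standing in a roll, its lowest point is 9 above what the roll lies on. Starts in a tote cell, lowest point 4 above the table
- lamp3_c (a point): globe lamp (may be absent), 160 g: white ball 64 mm across with weighted bottom, rights itself on a flat surface but stays tilted in a ring; orange neck 36 across on top, 56 to 92 above the lowest point: lift by it. Point on the axis, 46 above the lowest point; z up the neck. Standing in a roll, its lowest point is 9 above what the roll lies on. Starts in a tote cell, lowest point 4 above the table
- mark0 (a point): centre of one of the four blue round outlines (72 mm across) on the fixed white mat (100 x 440, 2 thick), in a row 110 apart along the mat's y; point on the mat's top, 2 above the table, axes as the mat's
- mark1 (a point): centre of one of the four blue round outlines (72 mm across) on the fixed white mat (100 x 440, 2 thick), in a row 110 apart along the mat's y; point on the mat's top, 2 above the table, axes as the mat's
- mark2 (a point): centre of one of the four blue round outlines (72 mm across) on the fixed white mat (100 x 440, 2 thick), in a row 110 apart along the mat's y; point on the mat's top, 2 above the table, axes as the mat's
- mark3 (a point): centre of one of the four blue round outlines (72 mm across) on the fixed white mat (100 x 440, 2 thick), in a row 110 apart along the mat's y; point on the mat's top, 2 above the table, axes as the mat's
- tote_c (a point): loose grey tote, square 146 x 146 mm, 40 high, open on top, walls and floor 4 thick, a cross of thin full-height dividers making four cells, their centres 35.5 from the middle in x and y; about 350 g. Point in the middle of it, half-way up (20 above its underside). Starts flat on the table in front of the ramp foot, its x roughly along the push direction
- ramp_foot (a point): middle of the foot of the fixed plywood ramp, on the table; x points horizontally up the ramp (the push direction), z up. The ramp is 166 mm wide, rises 24 over 90 along x and ends in a crest at x = 90, behind which the floor drops 12. Guides 44 high and 12 thick stand along both sides of ramp and bed, 166 apart inside, splayed open for 46 before the foot
- bed (a point): middle of the floor of the sunken bed behind the crest: 160 mm long in x (from the crest to a 50 high end stop) and 166 wide, floor 12 above the table and 12 below the crest; axes as ramp_foot; point on the floor, 170 beyond the ramp foot
- stand: fixed wooden tape stand: board 200 mm (x) x 80 (y), 8 thick, with two upright steel posts 28 in diameter at x = -55 and +55, tops 54 above the table; origin at the centre of the underside. It is on the left or on the right
- parcel_c (a point): bystander: small cardboard parcel 120 x 75 x 60 mm high; point at its centre
- radio_c (a point): bystander: black walkie-talkie lying flat, 55 x 110 x 30 mm high with a 70 aerial along its y; point at the centre of its case
- driver_grip (a point): bystander: screwdriver with a red handle, about 200 mm long, lying on the table; point in its handle
There are look-alikes about, which are no part of the job. Of the things like the part that bears tote_c, leave any that is red; of the rest the larger one is meant. What is shaped like the part that bears lamp1_c but green or turquoise is not meant.

How it is judged:
By the outcome, as a careful person would: the job done as asked, in the order asked, and still so for the second after the job is handed in, with the robot touching nothing.
Of lamp0, lamp1, lamp2, lamp3 only 3 to 4 are there at a start; the rules pass over those that are not, and their reading is None.
At some moment in a run one of lamp0, lamp1, lamp2, lamp3 may be knocked a few centimetres aside while the robot is not near it.
Once in a run the grip may slacken for a moment while it holds something.
It also fails if it takes over 210 s, if anything falls off the work surface, if the arm or the gripper's body presses on something with over 40 N, if the wrist force passes 120 N, or if a joint passes its speed limit or range.

### The arm

A 7-joint arm with a two-finger parallel gripper is mounted at the origin on the work surface. World frame = base frame: x ahead of the robot, y to its left, z up, the work surface at z = 0. Lengths are in m, angles in rad, forces in N, time in s.
With the tool pointing down it reaches from about 0.4 to 0.85 m from the base axis. Payload 10.4 kg.
Tool frame: the origin (TCP) lies midway between the tips of the shut fingers; the grasp point (between the pads) lies 19 mm behind it; z points along the fingers, y is the direction in which the jaws open and shut (so a half turn about z gives the same grasp; the last joint's range is limited). The gripper opens to 87 mm and grips with 3 to 60 N. Pads are 19 mm wide; open, the fingers measure 117 mm over their backs; the gripper's body (75 mm by 190 mm) begins 51 mm behind the grasp point.
Start: joints at [1.156, 0.332, -0.065, 1.46, 0.022, 1.35, -0.088], TCP at [0.239, -0.578, 0.223] pointing down, gripper open.
Joint ranges: [-2.6, 2.6], [-0.5, 2.12], [-1.47, 1.34], [0.16, 2.42], [-1.27, 4.41], [0.06, 2.06], [-2.6, 2.6]. Speed limits (rad/s): [2.22, 2.22, 2.79, 2.79, 3.14, 3.14, 3.14].

### API

Orientations are given as a unit quaternion [x, y, z, w].
In Python, from workcell import monitor, eyes, order gives the robot as it stands. The module is installed in compiled form; this text tells all that it offers.
- The arm moves only by the tool send_rows, never from a script. Its argument "commands" is a list of rows, each an object of numbers: "jaw": the finger opening in m, from 0 to 0.087; "dx", "dy", "dz": the shift along the tool's x, y, z in m; "spin": the turn about the tool's z in rad. In form: [{"jaw": .., "dx": .., "dy": .., "dz": .., "spin": ..}, ...]. A call has 1 to 12 rows; each row is the pose to reach, as a shift and turn from the pose commanded when the call began, along the tool's axes at that moment; what a row does not reach only later rows make up. A row lasts 1/12 s, in which the tool goes at most 41.7 mm and 7.16 degrees, less where a joint would pass 70% of its speed; a pose out of reach is approached as far as the arm can. A call with a gripper value outside its range is refused whole. The fingers move at their own pace and stop on an object; the grip force is fixed at half the most. Time passes only in rows, so rows that repeat a pose let the fingers close. It gives the time, the measured TCP pose, the force and the opening at its end, in the units of the state.
- monitor.state(): the state, without advancing time (a new reading comes with each control period).
- eyes.get_image(name): name is "scene" or "top" or "wrist"; returns a dict with "color" (480x640x3 uint8, red, green, blue), "range_z" (480x640 float32, m along the optical axis (not along the pixel's ray), 0 where there is no reading), "intrinsics" (3x3 intrinsics, pixels), "position" and "rotation" of the camera in the world. Camera axes: x right, y up, looking along -z (the intrinsics and any distortion apply to the point x, -y, -z); pixel columns grow to the right and rows downward; lengths in m; the calibration is good to about 2 mm. The wrist camera is an equidistant fisheye: a pixel r from the principal point sees the ray r / f radians off the axis. A picture is of the moment at which its call begins.
- order.close_job(): hands the job in, once; it reports no verdict.
The state is a dict: "time": time; "q": joint angles; "dq": joint speeds; "effort": joint torques, N m; "eef_pos": TCP position; "tcp_rot": TCP orientation; "contact_force": force on the tool from outside, world axes, zero at the start; "ft_torque": the same for the moment, N m; "grip_width": finger opening in m.
Only numpy, scipy, OpenCV 4.12 (cv2) and the standard library are available. Lean on these libraries where they do the work, as an engineer would, in place of code of your own. Each camera call takes 0.05 s, during which the arm holds its last target. There are 200 camera calls.

## Working session

There is one attempt and no reset: what is moved stays moved. The work goes in short steps, Python scripts to look and compute and a tool call to move; the robot and the scene stay as the last step left them, time stands still between calls to the robot, and variables do not carry over. Pictures are saved under pics/ and viewed, about 12 in all and at most 16, crops included, and the job is handed in when it is done.

Besides the shell and the picture viewer there is one more tool, called by a JSON object that holds its "api" and its "payload", one argument or row to a line. send_rows: Moves the arm, as the interface text tells. Its arguments: {"type":"object","properties":{"commands":{"type":"array","items":{"type":"object","properties":{"jaw":{"type":"number"},"dx":{"type":"number"},"dy":{"type":"number"},"dz":{"type":"number"},"spin":{"type":"number"}}}}},"required":["commands"]}

```bash
mkdir -p pics
cat > h.py <<'E'
import numpy as np, cv2
from workcell import monitor, eyes, order
def pts(im):
    """world xyz per pixel from range (pinhole cams)"""
    K=im["intrinsics"];z=im["range_z"];v,u=np.mgrid[0:480,0:640]
    P=np.stack([(u-K[0,2])/K[0,0]*z,-(v-K[1,2])/K[1,1]*z,-z],-1)
    R=np.array(im["rotation"])
    if R.shape!=(3,3):
        from scipy.spatial.transform import Rotation as Ro
        R=Ro.from_quat(R).as_matrix()
    return P@R.T+np.array(im["position"])
def save(im,n,crop=None,s=1):
    c=im["color"][...,::-1]
    if crop: c=c[crop[1]:crop[3],crop[0]:crop[2]]
    cv2.imwrite("pics/"+n,cv2.resize(c,None,fx=s,fy=s,interpolation=cv2.INTER_CUBIC))
E
python3 - <<'E'
from h import *
for n in("scene","top"):
    im=eyes.get_image(n);save(im,n+"0.png")
    print(n,im["intrinsics"],im["position"],im["rotation"],im.keys(),(im["range_z"]==0).mean())
    np.savez(""+n+"0.npz",c=im["color"],P=pts(im))
print(monitor.state())
E
```

```text
scene [[524.15250554   0.         312.62548744]
 [  0.         524.15250554 240.82931691]
 [  0.           0.           1.        ]] [1.00514301 0.55193296 1.02434364] [0.1063898  0.31704237 0.90119544 0.27570297] dict_keys(['color', 'range_z', 'intrinsics', 'position', 'rotation']) 0.003961588541666667
top [[622.25482998   0.         323.00026071]
 [  0.         622.25482998 240.96424205]
 [  0.           0.           1.        ]] [ 0.25792832 -0.08397157  1.85082824] [ 0.0589428  -0.05533898 -0.69647562  0.71301126] dict_keys(['color', 'range_z', 'intrinsics', 'position', 'rotation']) 0.003860677083333333
{'time': 0.1, 'q': array([ 1.15640854,  0.33279601, -0.06470509,  1.46085557,  0.02159511,
        1.34991525, -0.08851312]), 'dq': array([ 9.41285781e-04, -1.91689633e-03, -9.75485716e-04, -3.42495618e-03,
        5.49680583e-04, -8.59639982e-04,  7.97127718e-05]), 'effort': array([ 1.04536128e-03, -6.24545789e+01,  2.42412428e-02, -3.90723324e+01,
       -6.15139632e-02,  3.65266053e-02,  4.84372913e-05]), 'eef_pos': array([ 0.2385171 , -0.57731689,  0.22184227]), 'tcp_rot': array([ 9.80872917e-01,  1.94648176e-01, -1.50037888e-04, -6.21619987e-04]), 'contact_force': array([-0.3619584 ,  0.42387395,  0.30811145]), 'ft_torque': array([-0.01322897,  0.02989301,  0.02644665]), 'grip_width': 0.08679921951273173}
```

View pics/top0.png

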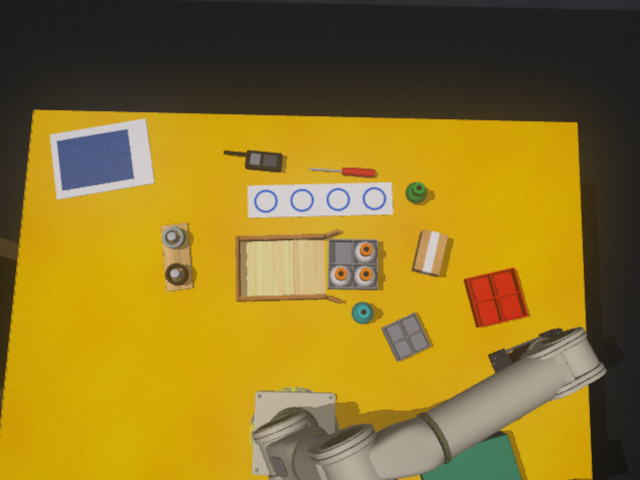

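View pics/scene0.png

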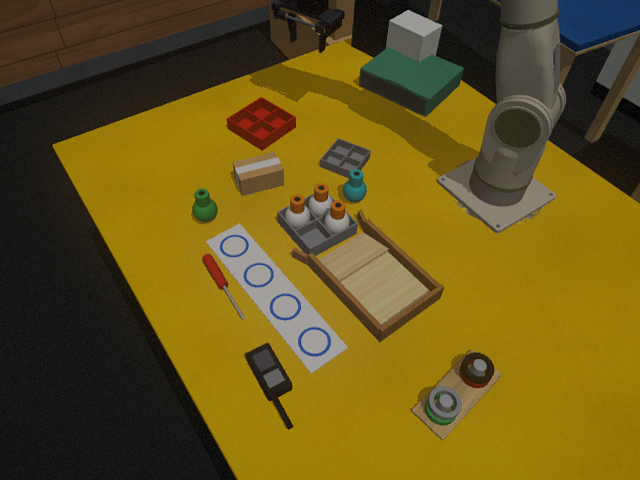

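Tote candidates in the top view are (354,264) grey and large, (407,337) grey and small, and (496,297) red. By the rules the (354,264) one is meant. It holds three orange-necked lamps at (366,251), (341,275) and (366,275). The green (416,193) and turquoise (362,312) lamps are decoys.

```bash
cat >> h.py <<'E'
def Rm(im):
    from scipy.spatial.transform import Rotation as Ro
    R=np.array(im["rotation"]); return R if R.shape==(3,3) else Ro.from_quat(R).as_matrix()
def cast(im,uv,z):
    """pixel -> world point on plane z (pinhole)"""
    K=im["intrinsics"];uv=np.atleast_2d(uv).astype(float)
    d=np.c_[(uv[:,0]-K[0,2])/K[0,0],-(uv[:,1]-K[1,2])/K[1,1],-np.ones(len(uv))]@Rm(im).T
    o=np.array(im["position"]);return o+d*((z-o[2])/d[:,2])[:,None]
def blobs(mask,amin=15):
    n,l,s,c=cv2.connectedComponentsWithStats(mask.astype(np.uint8))
    return [(c[i],s[i],l==i) for i in range(1,n) if s[i,4]>=amin]
E
python3 - <<'E'
from h import *
np.set_printoptions(precision=4,suppress=True)
for n in("scene","top"):
    im=eyes.get_image(n);P=pts(im);hsv=cv2.cvtColor(im["color"],cv2.COLOR_RGB2HSV);H,S,V=[hsv[...,i].astype(int) for i in range(3)]
    print("==",n)
    if n=="top": save(im,"crop1.png",(220,170,450,370),3)
    # marks
    m=(H>100)&(H<125)&(S>110)&(V>90)
    cs,_=cv2.findContours(m.astype(np.uint8),cv2.RETR_EXTERNAL,cv2.CHAIN_APPROX_NONE)
    for c in cs:
        if 15<cv2.boundingRect(c)[2]<60 and len(c)>30:
            w=cast(im,c[:,0],0.002)[:,:2]; (cx,cy),r=cv2.minEnclosingCircle(w.astype(np.float32)); 
            f=cv2.fitEllipse((w*1000).astype(np.float32)); print("mark",c[:,0].mean(0),np.array(f[0])/1000,f[1])
    # orange necks
    m=(H>4)&(H<16)&(S>150)&(V>80)
    for c,s,b in blobs(m,40):
        v,u=np.nonzero(b);q=P[v,u]; top=q[q[:,2]>0.088]
        if len(top)>8: print("neck",c,s[4],"top n",len(top),(top.min(0)+top.max(0))/2,top.mean(0),q[:,2].max())
    # tote top rim: depth points at 0.034..0.044 near
    for lab,(z0,z1) in {"tote":(0.034,0.046)}.items():
        g=(S<80)&(P[...,2]>z0)&(P[...,2]<z1)&(P[...,0]>.3)&(P[...,0]<.75)&(P[...,1]<-0.05)&(P[...,1]>-.4)
        for c,s,b in blobs(cv2.dilate(g.astype(np.uint8),np.ones((3,3))),150):
            w=P[...,:2][b&g]; r=cv2.minAreaRect((w*1000).astype(np.float32)); print(lab,c,r,len(w))
    # guides
    g=(P[...,2]>.038)&(P[...,2]<.056)&(H<28)&(S>60)&(P[...,0]>.3)&(P[...,0]<.7)
    for c,s,b in blobs(g,80):
        w=P[b]; r=cv2.minAreaRect((w[:,:2]*1000).astype(np.float32)); print("wood",c,s[4],r,w[:,2].mean())
    # stand things
    g=(P[...,1]>.25)&(P[...,1]<.75)&(P[...,0]>.25)&(P[...,0]<.65)
    for z0,z1,l in((.048,.062,"post"),(.036,.048,"rolltop"),(.004,.014,"board")):
        for c,s,b in blobs(g&(P[...,2]>z0)&(P[...,2]<z1),30):
            w=P[b]; r=cv2.minAreaRect((w[:,:2]*1000).astype(np.float32)); print(l,c,s[4],r,w[:,2].mean())
E
```

```text
== scene
mark [314.0238 341.1905] [0.6784 0.1101] (66.90422058105469, 69.0417251586914)
mark [284.8228 306.6203] [0.6836 0.0003] (67.05792999267578, 68.77140808105469)
mark [258.2329 274.7397] [ 0.6889 -0.1097] (66.53114318847656, 68.63277435302734)
mark [233.7536 245.6522] [ 0.6942 -0.2197] (66.51256561279297, 68.22254943847656)
neck [261.0361 123.264 ] 1663 top n 11 [1.0051 0.5519 1.0243] [1.0051 0.5519 1.0243] 1.0243436356985178
neck [320.6573 194.3427] 143 top n 56 [0.7244 0.174  0.5562] [ 0.4673 -0.1726  0.1101] 1.0243436356985178
neck [297.2149 207.1901] 121 top n 34 [0.7574 0.1796 0.5562] [ 0.5429 -0.1577  0.1199] 1.0243436356985178
neck [337.3006 211.0061] 163 top n 73 [ 0.455  -0.119   0.0947] [ 0.4564 -0.1167  0.0943] 0.10119157762300113
tote [316.1054 223.6376] ((489.3936767578125, -149.74017333984375), (150.31655883789062, 159.18020629882812), 0.11684194207191467) 676
wood [261.6573 177.5493] 213 ((535.0386352539062, -347.87615966796875), (22.352476119995117, 121.54998779296875), 69.51758575439453) 0.04714282753958703
wood [383.5574 283.5662] 1586 ((472.88238525390625, 56
[... 4200 characters left out ...]
0828857421875), (31.849925994873047, 25.67812728881836), 59.367000579833984) 0.006938603694049871
board [114.5429 290.0857] 35 ((395.1247253417969, 545.0717163085938), (20.50640869140625, 40.6360969543457), 10.040339469909668) 0.0069085430103986425
board [191.814  302.7442] 43 ((368.65692138671875, 310.4200744628906), (28.24596405029297, 48.35394287109375), 9.199362754821777) 0.007003569167556517
board [160.0968 325.4839] 31 ((297.6646423339844, 403.1361083984375), (47.63693618774414, 13.664970397949219), 18.716693878173828) 0.00764854176855482
board [152.8718 332.0769] 39 ((277.3197021484375, 420.76513671875), (38.68647384643555, 23.511789321899414), 25.107751846313477) 0.006799209514464284
```

View pics/crop1.png

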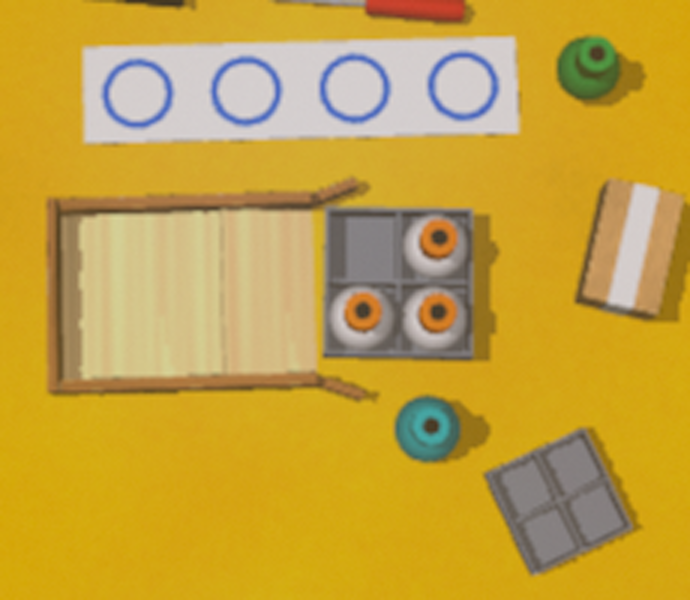

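Seen in the crop: the grey tote at full-image (353,265) is the larger of the two grey ones and holds three orange-necked lamps; marks and ramp are clear. Now move, via (0.5,-0.25), to the stand.

```bash
cat > rel.py <<'E'
"""rel.py x y z yaw ...: tool-frame shifts from the present pose to world targets (yaw = heading of tool x; nan keeps)"""
import sys,numpy as np
from workcell import monitor
from scipy.spatial.transform import Rotation as Ro
s=monitor.state();R=Ro.from_quat(s["tcp_rot"]).as_matrix();p=s["eef_pos"]
y0=np.arctan2(R[1,0],R[0,0]);print("t %.1f pos %s yaw %.3f grip %.4f F %s"%(s["time"],p.round(4),y0,s["grip_width"],s["contact_force"].round(1)))
a=np.array(sys.argv[1:],float).reshape(-1,4)
for t in a:
    d=R.T@(t[:3]-p);sp=(y0-t[3]+np.pi)%(2*np.pi)-np.pi
    print(t,"dx %.4f dy %.4f dz %.4f spin %.3f"%(*d,sp),"rows",max(np.ceil(np.linalg.norm(d)/.0417),np.ceil(abs(sp)/.125)))
E
python3 rel.py 0.5 -0.25 0.24 0 0.45 0.34 0.2 0
```

```text
t 0.2 pos [ 0.2385 -0.5774  0.2221] yaw 0.392 grip 0.0874 F [ 0.3 -0.2 -0.2]
[ 0.5  -0.25  0.24  0.  ] dx 0.3667 dy -0.2028 dz -0.0178 spin 0.392 rows 11.0
[0.45 0.34 0.2  0.  ] dx 0.5457 dy -0.7672 dz 0.0227 spin 0.392 rows 23.0
```

{"api": "send_rows", "payload": {
  "commands": [
    {"jaw": 0.087, "dx": 0.367, "dy": -0.203, "dz": -0.018, "spin": 0.392},
    {"jaw": 0.087, "dx": 0.367, "dy": -0.203, "dz": -0.018, "spin": 0.392},
    {"jaw": 0.087, "dx": 0.367, "dy": -0.203, "dz": -0.018, "spin": 0.392},
    {"jaw": 0.087, "dx": 0.367, "dy": -0.203, "dz": -0.018, "spin": 0.392},
    {"jaw": 0.087, "dx": 0.367, "dy": -0.203, "dz": -0.018, "spin": 0.392},
    {"jaw": 0.087, "dx": 0.367, "dy": -0.203, "dz": -0.018, "spin": 0.392},
    {"jaw": 0.087, "dx": 0.367, "dy": -0.203, "dz": -0.018, "spin": 0.392},
    {"jaw": 0.087, "dx": 0.367, "dy": -0.203, "dz": -0.018, "spin": 0.392},
    {"jaw": 0.087, "dx": 0.367, "dy": -0.203, "dz": -0.018, "spin": 0.392},
    {"jaw": 0.087, "dx": 0.367, "dy": -0.203, "dz": -0.018, "spin": 0.392},
    {"jaw": 0.087, "dx": 0.367, "dy": -0.203, "dz": -0.018, "spin": 0.392},
    {"jaw": 0.087, "dx": 0.367, "dy": -0.203, "dz": -0.018, "spin": 0.392}
  ]
}}

```text
time: 1.2
eef_pos: [0.5026, -0.2459, 0.2406]
tcp_rot: [1.0, 0.003, 0.0, -0.001]
contact_force: [0.0, -1.0, 0.3]
grip_width: 0.0869
```

{"api": "send_rows", "payload": {
  "commands": [
    {"jaw": 0.087, "dx": 0, "dy": -0.3, "dz": 0, "spin": 0},
    {"jaw": 0.087, "dx": 0, "dy": -0.3, "dz": 0, "spin": 0},
    {"jaw": 0.087, "dx": 0, "dy": -0.3, "dz": 0, "spin": 0},
    {"jaw": 0.087, "dx": 0, "dy": -0.3, "dz": 0, "spin": 0},
    {"jaw": 0.087, "dx": 0, "dy": -0.3, "dz": 0, "spin": 0},
    {"jaw": 0.087, "dx": 0, "dy": -0.3, "dz": 0, "spin": 0},
    {"jaw": 0.087, "dx": 0, "dy": -0.3, "dz": 0, "spin": 0},
    {"jaw": 0.087, "dx": 0, "dy": -0.3, "dz": 0, "spin": 0},
    {"jaw": 0.087, "dx": 0, "dy": -0.3, "dz": 0, "spin": 0}
  ]
}}

```text
time: 1.95
eef_pos: [0.5, 0.0529, 0.2407]
tcp_rot: [1.0, 0.002, 0.0, -0.0]
contact_force: [0.9, -1.3, 0.7]
grip_width: 0.0867
```

{"api": "send_rows", "payload": {
  "commands": [
    {"jaw": 0.087, "dx": -0.05, "dy": -0.29, "dz": 0.04, "spin": 0},
    {"jaw": 0.087, "dx": -0.05, "dy": -0.29, "dz": 0.04, "spin": 0},
    {"jaw": 0.087, "dx": -0.05, "dy": -0.29, "dz": 0.04, "spin": 0},
    {"jaw": 0.087, "dx": -0.05, "dy": -0.29, "dz": 0.04, "spin": 0},
    {"jaw": 0.087, "dx": -0.05, "dy": -0.29, "dz": 0.04, "spin": 0},
    {"jaw": 0.087, "dx": -0.05, "dy": -0.29, "dz": 0.04, "spin": 0},
    {"jaw": 0.087, "dx": -0.05, "dy": -0.29, "dz": 0.04, "spin": 0},
    {"jaw": 0.087, "dx": -0.05, "dy": -0.29, "dz": 0.04, "spin": 0},
    {"jaw": 0.087, "dx": -0.05, "dy": -0.29, "dz": 0.04, "spin": 0},
    {"jaw": 0.087, "dx": -0.05, "dy": -0.29, "dz": 0.04, "spin": 0}
  ]
}}

```text
time: 2.78
eef_pos: [0.4514, 0.3386, 0.2]
tcp_rot: [1.0, -0.001, -0.0, 0.001]
contact_force: [-0.7, -0.7, 0.3]
grip_width: 0.0869
```

```bash
python3 - <<'E'
from h import *
im=eyes.get_image("wrist");save(im,"w1.png")
print(im["intrinsics"],im["position"],Rm(im).round(3),monitor.state()["eef_pos"],(im["range_z"]==0).mean())
E
python3 rel.py
```

```text
[[371.64829954   0.         320.30001691]
 [  0.         371.64829954 240.102509  ]
 [  0.           0.           1.        ]] [0.53239855 0.33927632 0.36179641] [[-0.003  0.955  0.296]
 [-1.    -0.003 -0.001]
 [ 0.    -0.296  0.955]] [0.45185349 0.33793342 0.20020227] 0.003990885416666667
t 2.8 pos [0.4519 0.3379 0.2002] yaw -0.003 grip 0.0870 F [-0.1  0.3 -0.5]
```

View pics/w1.png

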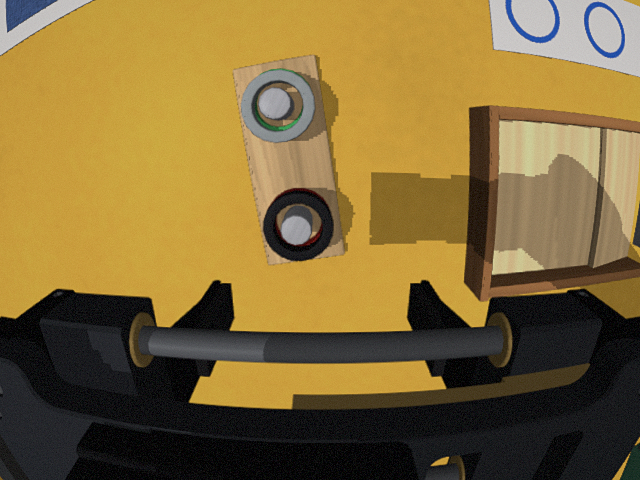

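The wrist view shows the black roll on the near post at (299,225), the grey (over green) roll on the far post at (278,105), and the mat and ramp to the right.

```bash
cat >> h.py <<'E'
def _ray(im,u,v):
    K=im["intrinsics"];a=(u-K[0,2])/K[0,0];b=-(v-K[1,2])/K[1,1];t=np.hypot(a,b)+1e-9
    return np.stack([np.sin(t)*a/t,np.sin(t)*b/t,-np.cos(t)],-1)
def wpts(im):
    v,u=np.mgrid[0:480,0:640].astype(float);d=_ray(im,u,v)
    return (d/-d[...,2:]*im["range_z"][...,None])@Rm(im).T+np.array(im["position"])
def wcast(im,uv,z):
    uv=np.atleast_2d(uv).astype(float);d=_ray(im,uv[:,0],uv[:,1])@Rm(im).T;o=np.array(im["position"])
    return o+d*((z-o[2])/d[:,2])[:,None]
def ring(w):
    (x,y),r=cv2.minEnclosingCircle((w[:,:2]*1000).astype(np.float32));return round(x/1000,4),round(y/1000,4),round(r,1)
E
python3 - <<'E'
from h import *
np.set_printoptions(precision=4,suppress=True)
im=eyes.get_image("wrist");P=wpts(im);c=im["color"].astype(int)
v,u=np.mgrid[0:480,0:640]
yel=(c[...,0]-c[...,2]>60)
print("table z",np.median(P[100:250,360:440,2]))
for nm,cx,cy in(("black",299,225),("grey",278,105)):
    n=(np.hypot(u-cx,v-cy)<45)
    for l,z0,z1 in(("roll",.039,.049),("post",.05,.06)):
        for b in blobs(n&(P[...,2]>z0)&(P[...,2]<z1),60): w=P[b[2]];print(nm,l,b[0],ring(w),np.median(w[:,2]))
    zt={"black":0.044,"grey":.044}[nm]
    # colour outline cast on the plane
    sat=c.max(-1)-c.min(-1)
    m=n&(sat<40)
    cs=max(blobs(m,100),key=lambda b:b[1][4]);vv,uu=np.nonzero(cs[2]);print(nm,"outline",ring(wcast(im,np.c_[uu,vv],zt)))
m=(c[...,2]-c[...,0]>50)&(u>480)&(v<80)
E
```

```text
table z -0.0003393549735433987
black roll [297.5877 226.6238] (0.4457, 0.3594, 32.0) 0.04356787534748338
black roll [297.7733 215.5733] (0.4516, 0.3603, 12.6) 0.04444566597089389
black post [295.0304 229.852 ] (0.446, 0.3607, 13.7) 0.05334942949998406
black outline (0.4469, 0.3586, 32.8)
grey roll [276.6166 106.4856] (0.5527, 0.3758, 32.2) 0.04358550101673764
grey post [273.5614 103.7497] (0.5544, 0.3771, 14.2) 0.05352037892032718
grey outline (0.553, 0.3749, 32.2)
```

{"api": "send_rows", "payload": {
  "commands": [
    {"jaw": 0.087, "dx": -0.006, "dy": -0.021, "dz": 0.03},
    {"jaw": 0.087, "dx": -0.006, "dy": -0.021, "dz": 0.06},
    {"jaw": 0.087, "dx": -0.006, "dy": -0.021, "dz": 0.1},
    {"jaw": 0.087, "dx": -0.006, "dy": -0.021, "dz": 0.13},
    {"jaw": 0.087, "dx": -0.006, "dy": -0.021, "dz": 0.155},
    {"jaw": 0.087, "dx": -0.006, "dy": -0.021, "dz": 0.172},
    {"jaw": 0.087, "dx": -0.006, "dy": -0.021, "dz": 0.172},
    {"jaw": 0.04, "dx": -0.006, "dy": -0.021, "dz": 0.172},
    {"jaw": 0.04, "dx": -0.006, "dy": -0.021, "dz": 0.172},
    {"jaw": 0.04, "dx": -0.006, "dy": -0.021, "dz": 0.172},
    {"jaw": 0.04, "dx": -0.006, "dy": -0.021, "dz": 0.172},
    {"jaw": 0.04, "dx": -0.006, "dy": -0.021, "dz": 0.172}
  ]
}}

```text
schema error: expected keys jaw, dx, dy, dz, spin
```

{"api": "send_rows", "payload": {
  "commands": [
    {"jaw": 0.04, "dz": 0},
    {"jaw": 0.04, "dz": 0},
    {"jaw": 0.04, "dz": -0.02},
    {"jaw": 0.04, "dz": -0.04},
    {"jaw": 0.04, "dz": -0.06},
    {"jaw": 0.04, "dz": -0.08},
    {"jaw": 0.04, "dz": -0.08}
  ]
}}

```text
schema error: expected keys jaw, dx, dy, dz, spin
```

```bash
python3 rel.py 0.679 0.1086 0.1 0
python3 - <<'E'
from h import *
im=eyes.get_image("wrist");save(im,"w2.png")
E
```

```text
t 2.9 pos [0.452  0.3378 0.2004] yaw -0.004 grip 0.0868 F [-0.2 -0.3 -0.5]
[0.679  0.1086 0.1    0.    ] dx 0.2278 dy 0.2282 dz 0.1008 spin -0.004 rows 9.0
```

View pics/w2.png

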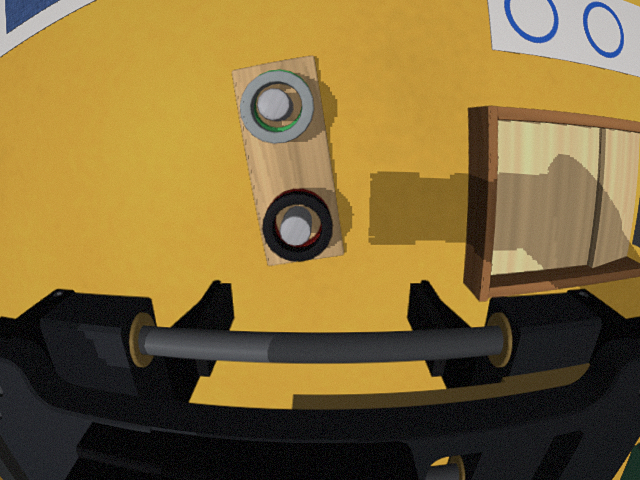

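The rows need all five keys, so nothing moved (same picture as before). Resending in full.

{"api": "send_rows", "payload": {
  "commands": [
    {"jaw": 0.087, "dx": -0.006, "dy": -0.021, "dz": 0.03, "spin": 0},
    {"jaw": 0.087, "dx": -0.006, "dy": -0.021, "dz": 0.06, "spin": 0},
    {"jaw": 0.087, "dx": -0.006, "dy": -0.021, "dz": 0.1, "spin": 0},
    {"jaw": 0.087, "dx": -0.006, "dy": -0.021, "dz": 0.13, "spin": 0},
    {"jaw": 0.087, "dx": -0.006, "dy": -0.021, "dz": 0.155, "spin": 0},
    {"jaw": 0.087, "dx": -0.006, "dy": -0.021, "dz": 0.172, "spin": 0},
    {"jaw": 0.087, "dx": -0.006, "dy": -0.021, "dz": 0.172, "spin": 0},
    {"jaw": 0.04, "dx": -0.006, "dy": -0.021, "dz": 0.172, "spin": 0},
    {"jaw": 0.04, "dx": -0.006, "dy": -0.021, "dz": 0.172, "spin": 0},
    {"jaw": 0.04, "dx": -0.006, "dy": -0.021, "dz": 0.172, "spin": 0},
    {"jaw": 0.04, "dx": -0.006, "dy": -0.021, "dz": 0.172, "spin": 0},
    {"jaw": 0.04, "dx": -0.006, "dy": -0.021, "dz": 0.172, "spin": 0}
  ]
}}

```text
time: 3.93
eef_pos: [0.4452, 0.3612, 0.0296]
tcp_rot: [1.0, -0.0, 0.001, -0.0]
contact_force: [-1.2, -2.3, 6.3]
grip_width: 0.0623
```

{"api": "send_rows", "payload": {
  "commands": [
    {"jaw": 0.04, "dx": 0, "dy": 0, "dz": 0, "spin": 0},
    {"jaw": 0.04, "dx": 0, "dy": 0, "dz": 0, "spin": 0},
    {"jaw": 0.04, "dx": 0, "dy": 0, "dz": -0.02, "spin": 0},
    {"jaw": 0.04, "dx": 0, "dy": 0, "dz": -0.04, "spin": 0},
    {"jaw": 0.04, "dx": 0, "dy": 0, "dz": -0.06, "spin": 0},
    {"jaw": 0.04, "dx": 0, "dy": 0, "dz": -0.08, "spin": 0},
    {"jaw": 0.04, "dx": 0, "dy": 0, "dz": -0.08, "spin": 0}
  ]
}}

```text
time: 4.52
eef_pos: [0.4459, 0.3628, 0.1127]
tcp_rot: [1.0, -0.0, 0.002, -0.002]
contact_force: [-0.5, 0.3, -0.6]
grip_width: 0.0624
```

```bash
python3 rel.py 0.679 0.1086 0.1 0
python3 - <<'E'
from h import *
im=eyes.get_image("wrist");save(im,"w3.png")
E
```

```text
t 4.5 pos [0.4459 0.3628 0.1127] yaw -0.000 grip 0.0624 F [-0.5  0.3 -0.6]
[0.679  0.1086 0.1    0.    ] dx 0.2330 dy 0.2542 dz 0.0130 spin -0.000 rows 9.0
```

View pics/w3.png

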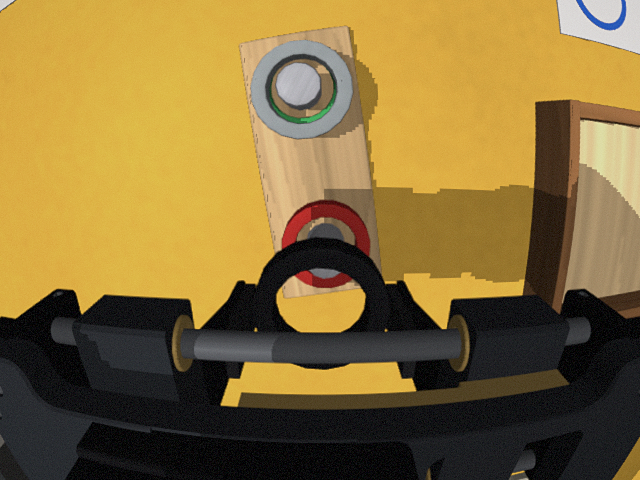

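{"api": "send_rows", "payload": {
  "commands": [
    {"jaw": 0.04, "dx": 0.154, "dy": 0.333, "dz": -0.057, "spin": 0},
    {"jaw": 0.04, "dx": 0.154, "dy": 0.333, "dz": -0.057, "spin": 0},
    {"jaw": 0.04, "dx": 0.154, "dy": 0.333, "dz": -0.057, "spin": 0},
    {"jaw": 0.04, "dx": 0.154, "dy": 0.333, "dz": -0.057, "spin": 0},
    {"jaw": 0.04, "dx": 0.154, "dy": 0.333, "dz": -0.057, "spin": 0},
    {"jaw": 0.04, "dx": 0.154, "dy": 0.333, "dz": -0.057, "spin": 0},
    {"jaw": 0.04, "dx": 0.154, "dy": 0.333, "dz": -0.057, "spin": 0},
    {"jaw": 0.04, "dx": 0.154, "dy": 0.333, "dz": -0.057, "spin": 0},
    {"jaw": 0.04, "dx": 0.154, "dy": 0.333, "dz": -0.057, "spin": 0},
    {"jaw": 0.04, "dx": 0.154, "dy": 0.333, "dz": -0.057, "spin": 0},
    {"jaw": 0.04, "dx": 0.154, "dy": 0.333, "dz": -0.057, "spin": 0}
  ]
}}

```text
time: 5.48
eef_pos: [0.5987, 0.025, 0.1644]
tcp_rot: [1.0, -0.003, -0.001, 0.0]
contact_force: [-0.0, 1.5, -0.7]
grip_width: 0.0627
```

```bash
cat > marks.py <<'E'
from h import *
im=eyes.get_image("wrist");c=im["color"].astype(int);P=wpts(im)
m=(c[...,2]-c[...,0]>50)&(np.mgrid[0:480,0:640][0]<330)
cs,_=cv2.findContours(m.astype(np.uint8),cv2.RETR_EXTERNAL,cv2.CHAIN_APPROX_NONE)
for k in cs:
    if len(k)>60:
        w=wcast(im,k[:,0],.002)*1000;f=cv2.fitEllipse(w[:,:2].astype(np.float32));print("mark",k[:,0].mean(0).round(),np.round(f[0],1),np.round(f[1],1))
g=(P[...,2]>.05)&(np.linalg.norm(P-monitor.state()["eef_pos"],axis=-1)<.06)&(c.max(-1)<90)
save(im,"marks.png")
E
python3 marks.py; python3 rel.py
```

```text
mark [564. 129.] [ 693.8 -219.6] [70.3 70.7]
mark [225. 133.] [677.9 109.8] [71.  71.1]
mark [468. 124.] [ 688.5 -109.8] [70.7 70.9]
mark [350. 124.] [683.3  -0. ] [70.8 71. ]
t 5.5 pos [0.598  0.0276 0.1644] yaw -0.002 grip 0.0626 F [-0.7  1.6 -0.8]
```

{"api": "send_rows", "payload": {
  "commands": [
    {"jaw": 0.04, "dx": 0.08, "dy": -0.081, "dz": 0.04, "spin": 0},
    {"jaw": 0.04, "dx": 0.08, "dy": -0.081, "dz": 0.06, "spin": 0},
    {"jaw": 0.04, "dx": 0.08, "dy": -0.081, "dz": 0.09, "spin": 0},
    {"jaw": 0.04, "dx": 0.08, "dy": -0.081, "dz": 0.11, "spin": 0},
    {"jaw": 0.04, "dx": 0.08, "dy": -0.081, "dz": 0.13, "spin": 0},
    {"jaw": 0.04, "dx": 0.08, "dy": -0.081, "dz": 0.145, "spin": 0},
    {"jaw": 0.04, "dx": 0.08, "dy": -0.081, "dz": 0.154, "spin": 0},
    {"jaw": 0.04, "dx": 0.08, "dy": -0.081, "dz": 0.156, "spin": 0},
    {"jaw": 0.04, "dx": 0.08, "dy": -0.081, "dz": 0.156, "spin": 0}
  ]
}}

```text
time: 6.28
eef_pos: [0.6786, 0.109, 0.0103]
tcp_rot: [1.0, -0.0, 0.0, 0.0]
contact_force: [-0.1, -0.5, 0.0]
grip_width: 0.0628
```

```bash
python3 rel.py .6779 .1098 .0055 0
```

```text
t 6.3 pos [0.6786 0.109  0.0103] yaw -0.000 grip 0.0628 F [-0.1 -0.5  0. ]
[0.6779 0.1098 0.0055 0.    ] dx -0.0007 dy -0.0008 dz 0.0048 spin -0.000 rows 1.0
```

{"api": "send_rows", "payload": {
  "commands": [
    {"jaw": 0.04, "dx": -0.001, "dy": -0.001, "dz": 0.003, "spin": 0},
    {"jaw": 0.04, "dx": -0.001, "dy": -0.001, "dz": 0.0055, "spin": 0},
    {"jaw": 0.04, "dx": -0.001, "dy": -0.001, "dz": 0.0055, "spin": 0},
    {"jaw": 0.087, "dx": -0.001, "dy": -0.001, "dz": 0.005, "spin": 0},
    {"jaw": 0.087, "dx": -0.001, "dy": -0.001, "dz": 0.005, "spin": 0},
    {"jaw": 0.087, "dx": -0.001, "dy": -0.001, "dz": 0.005, "spin": 0},
    {"jaw": 0.087, "dx": -0.001, "dy": -0.001, "dz": 0.005, "spin": 0},
    {"jaw": 0.087, "dx": -0.001, "dy": -0.001, "dz": -0.02, "spin": 0},
    {"jaw": 0.087, "dx": -0.001, "dy": -0.001, "dz": -0.06, "spin": 0},
    {"jaw": 0.087, "dx": -0.001, "dy": -0.001, "dz": -0.1, "spin": 0},
    {"jaw": 0.087, "dx": -0.001, "dy": -0.001, "dz": -0.12, "spin": 0}
  ]
}}

```text
time: 7.2
eef_pos: [0.679, 0.1107, 0.1349]
tcp_rot: [1.0, -0.0, 0.003, -0.001]
contact_force: [1.1, 0.4, 0.5]
grip_width: 0.0872
```

{"api": "send_rows", "payload": {
  "commands": [
    {"jaw": 0.087, "dx": -0.1, "dy": 0, "dz": -0.05, "spin": 0},
    {"jaw": 0.087, "dx": -0.1, "dy": 0, "dz": -0.05, "spin": 0},
    {"jaw": 0.087, "dx": -0.1, "dy": 0, "dz": -0.05, "spin": 0},
    {"jaw": 0.087, "dx": -0.1, "dy": 0, "dz": -0.05, "spin": 0}
  ]
}}

```text
time: 7.53
eef_pos: [0.575, 0.1113, 0.183]
tcp_rot: [1.0, 0.001, 0.002, 0.0]
contact_force: [-0.0, 0.4, 1.0]
grip_width: 0.0873
```

```bash
cat > rolls.py <<'E'
from h import *
im=eyes.get_image("wrist");P=wpts(im)
t=monitor.state()["eef_pos"];print("tcp",t.round(4))
g=(P[...,2]>.014)&(P[...,2]<.026)&(abs(P[...,0]-.686)<.07)&(P[...,1]>-.28)&(P[...,1]<.17)
for b in blobs(g,150):
    w=P[b[2]]; print("mat roll",b[0].round(),ring(w[abs(w[:,2]-np.percentile(w[:,2],70))<.004]),np.percentile(w[:,2],[30,70,90]).round(4))
save(im,"rolls.png")
E
python3 rolls.py; python3 rel.py .553 .375 .13 0
```

```text
tcp [0.5767 0.1105 0.1818]
mat roll [322. 104.] (0.6783, 0.1112, 32.1) [0.0191 0.02   0.0206]
t 7.6 pos [0.5767 0.1105 0.1818] yaw 0.001 grip 0.0869 F [ 1.   0.2 -0.2]
[0.553 0.375 0.13  0.   ] dx -0.0236 dy -0.2646 dz 0.0515 spin 0.001 rows 7.0
```

{"api": "send_rows", "payload": {
  "commands": [
    {"jaw": 0.087, "dx": -0.024, "dy": -0.265, "dz": 0.03, "spin": 0},
    {"jaw": 0.087, "dx": -0.024, "dy": -0.265, "dz": 0.03, "spin": 0},
    {"jaw": 0.087, "dx": -0.024, "dy": -0.265, "dz": 0.03, "spin": 0},
    {"jaw": 0.087, "dx": -0.024, "dy": -0.265, "dz": 0.03, "spin": 0},
    {"jaw": 0.087, "dx": -0.024, "dy": -0.265, "dz": 0.03, "spin": 0},
    {"jaw": 0.087, "dx": -0.024, "dy": -0.265, "dz": 0.03, "spin": 0},
    {"jaw": 0.087, "dx": -0.024, "dy": -0.265, "dz": 0.03, "spin": 0},
    {"jaw": 0.087, "dx": -0.024, "dy": -0.265, "dz": 0.06, "spin": 0},
    {"jaw": 0.087, "dx": -0.024, "dy": -0.265, "dz": 0.09, "spin": 0},
    {"jaw": 0.087, "dx": -0.024, "dy": -0.265, "dz": 0.09, "spin": 0}
  ]
}}

```text
time: 8.42
eef_pos: [0.5511, 0.3731, 0.0822]
tcp_rot: [1.0, 0.0, -0.004, 0.003]
contact_force: [0.5, -1.9, -1.0]
grip_width: 0.0867
```

```bash
python3 rel.py .5530 .3755 .029 0
```

```text
t 8.4 pos [0.5511 0.3731 0.0822] yaw 0.000 grip 0.0867 F [ 0.5 -1.9 -1. ]
[0.553  0.3755 0.029  0.    ] dx 0.0023 dy -0.0027 dz 0.0532 spin 0.000 rows 2.0
```

{"api": "send_rows", "payload": {
  "commands": [
    {"jaw": 0.087, "dx": 0.0, "dy": 0, "dz": 0.02, "spin": 0},
    {"jaw": 0.087, "dx": 0.0, "dy": 0, "dz": 0.04, "spin": 0},
    {"jaw": 0.087, "dx": 0.0, "dy": 0, "dz": 0.056, "spin": 0},
    {"jaw": 0.087, "dx": 0.0, "dy": 0, "dz": 0.056, "spin": 0},
    {"jaw": 0.087, "dx": 0.0, "dy": 0, "dz": 0.056, "spin": 0}
  ]
}}

```text
time: 8.83
eef_pos: [0.5538, 0.3747, 0.0337]
tcp_rot: [1.0, -0.0, -0.0, 0.0]
contact_force: [-0.4, -0.1, 0.5]
grip_width: 0.0872
```

```bash
python3 rel.py .5530 .3755 .029 0
```

```text
t 8.8 pos [0.5538 0.3747 0.0337] yaw -0.001 grip 0.0872 F [-0.4 -0.1  0.5]
[0.553  0.3755 0.029  0.    ] dx -0.0008 dy -0.0008 dz 0.0047 spin -0.001 rows 1.0
```

{"api": "send_rows", "payload": {
  "commands": [
    {"jaw": 0.087, "dx": -0.001, "dy": -0.001, "dz": 0.004, "spin": 0},
    {"jaw": 0.04, "dx": -0.001, "dy": -0.001, "dz": 0.004, "spin": 0},
    {"jaw": 0.04, "dx": -0.001, "dy": -0.001, "dz": 0.004, "spin": 0},
    {"jaw": 0.04, "dx": -0.001, "dy": -0.001, "dz": 0.004, "spin": 0},
    {"jaw": 0.04, "dx": -0.001, "dy": -0.001, "dz": 0.004, "spin": 0},
    {"jaw": 0.04, "dx": -0.001, "dy": -0.001, "dz": 0.004, "spin": 0},
    {"jaw": 0.04, "dx": -0.001, "dy": -0.001, "dz": 0.004, "spin": 0},
    {"jaw": 0.04, "dx": -0.001, "dy": -0.001, "dz": -0.02, "spin": 0},
    {"jaw": 0.04, "dx": -0.001, "dy": -0.001, "dz": -0.05, "spin": 0},
    {"jaw": 0.04, "dx": -0.001, "dy": -0.001, "dz": -0.08, "spin": 0},
    {"jaw": 0.04, "dx": -0.001, "dy": -0.001, "dz": -0.08, "spin": 0}
  ]
}}

```text
time: 9.75
eef_pos: [0.5546, 0.3783, 0.1201]
tcp_rot: [1.0, -0.0, 0.003, -0.003]
contact_force: [1.2, 1.0, 0.2]
grip_width: 0.0638
```

{"api": "send_rows", "payload": {
  "commands": [
    {"jaw": 0.04, "dx": 0.13, "dy": 0.376, "dz": 0, "spin": 0},
    {"jaw": 0.04, "dx": 0.13, "dy": 0.376, "dz": 0, "spin": 0},
    {"jaw": 0.04, "dx": 0.13, "dy": 0.376, "dz": 0, "spin": 0},
    {"jaw": 0.04, "dx": 0.13, "dy": 0.376, "dz": 0, "spin": 0},
    {"jaw": 0.04, "dx": 0.13, "dy": 0.376, "dz": 0, "spin": 0},
    {"jaw": 0.04, "dx": 0.13, "dy": 0.376, "dz": 0, "spin": 0},
    {"jaw": 0.04, "dx": 0.13, "dy": 0.376, "dz": 0, "spin": 0},
    {"jaw": 0.04, "dx": 0.13, "dy": 0.376, "dz": 0, "spin": 0},
    {"jaw": 0.04, "dx": 0.13, "dy": 0.376, "dz": 0, "spin": 0},
    {"jaw": 0.04, "dx": 0.13, "dy": 0.376, "dz": 0, "spin": 0},
    {"jaw": 0.04, "dx": 0.13, "dy": 0.376, "dz": 0, "spin": 0},
    {"jaw": 0.04, "dx": 0.13, "dy": 0.376, "dz": 0, "spin": 0}
  ]
}}

```text
time: 10.75
eef_pos: [0.6825, -0.002, 0.1129]
tcp_rot: [1.0, -0.002, -0.0, 0.0]
contact_force: [0.4, 1.1, -1.1]
grip_width: 0.0635
```

```bash
python3 - <<'E'
from h import *
im=eyes.get_image("wrist");save(im,"w4.png")
E
python3 rel.py .6833 0 .0055 0
```

```text
t 10.8 pos [6.822e-01 4.000e-04 1.132e-01] yaw -0.001 grip 0.0638 F [-0.9  0.8 -1.5]
[0.6833 0.     0.0055 0.    ] dx 0.0012 dy 0.0004 dz 0.1077 spin -0.001 rows 3.0
```

View pics/w4.png

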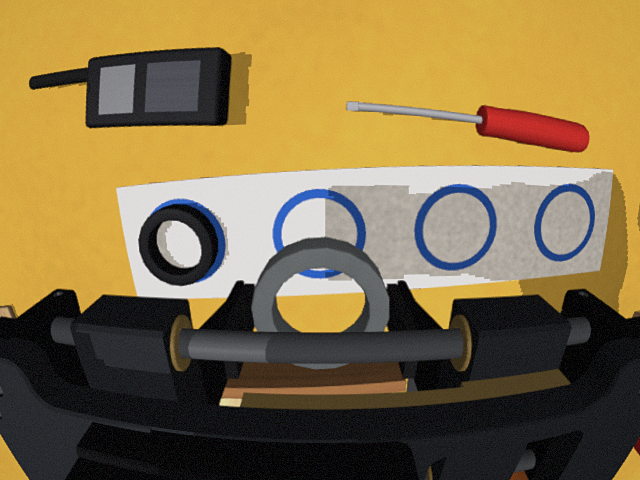

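{"api": "send_rows", "payload": {
  "commands": [
    {"jaw": 0.04, "dx": 0.001, "dy": 0, "dz": 0.03, "spin": 0},
    {"jaw": 0.04, "dx": 0.001, "dy": 0, "dz": 0.06, "spin": 0},
    {"jaw": 0.04, "dx": 0.001, "dy": 0, "dz": 0.085, "spin": 0},
    {"jaw": 0.04, "dx": 0.001, "dy": 0, "dz": 0.1, "spin": 0},
    {"jaw": 0.04, "dx": 0.001, "dy": 0, "dz": 0.105, "spin": 0},
    {"jaw": 0.04, "dx": 0.001, "dy": 0, "dz": 0.108, "spin": 0},
    {"jaw": 0.04, "dx": 0.001, "dy": 0, "dz": 0.108, "spin": 0},
    {"jaw": 0.04, "dx": 0.001, "dy": 0, "dz": 0.108, "spin": 0}
  ]
}}

```text
time: 11.47
eef_pos: [0.6842, 0.0011, 0.0069]
tcp_rot: [1.0, 0.0, 0.001, -0.0]
contact_force: [-0.3, 0.2, -0.5]
grip_width: 0.0638
```

```bash
python3 rel.py .6833 0 .0055 0
```

```text
t 11.5 pos [0.6842 0.0011 0.0069] yaw 0.001 grip 0.0638 F [-0.3  0.2 -0.5]
[0.6833 0.     0.0055 0.    ] dx -0.0009 dy 0.0011 dz 0.0014 spin 0.001 rows 1.0
```

{"api": "send_rows", "payload": {
  "commands": [
    {"jaw": 0.04, "dx": -0.001, "dy": 0.001, "dz": 0.0015, "spin": 0},
    {"jaw": 0.04, "dx": -0.001, "dy": 0.001, "dz": 0.002, "spin": 0},
    {"jaw": 0.087, "dx": -0.001, "dy": 0.001, "dz": 0.0015, "spin": 0},
    {"jaw": 0.087, "dx": -0.001, "dy": 0.001, "dz": 0.0015, "spin": 0},
    {"jaw": 0.087, "dx": -0.001, "dy": 0.001, "dz": 0.0015, "spin": 0},
    {"jaw": 0.087, "dx": -0.001, "dy": 0.001, "dz": 0.0015, "spin": 0},
    {"jaw": 0.087, "dx": -0.001, "dy": 0.001, "dz": -0.02, "spin": 0},
    {"jaw": 0.087, "dx": -0.001, "dy": 0.001, "dz": -0.06, "spin": 0},
    {"jaw": 0.087, "dx": -0.001, "dy": 0.001, "dz": -0.1, "spin": 0},
    {"jaw": 0.087, "dx": -0.001, "dy": 0.001, "dz": -0.12, "spin": 0}
  ]
}}

```text
time: 12.3
eef_pos: [0.684, -0.0007, 0.1307]
tcp_rot: [1.0, -0.0, 0.003, -0.0]
contact_force: [1.6, 0.2, 0.7]
grip_width: 0.0867
```

{"api": "send_rows", "payload": {
  "commands": [
    {"jaw": 0.087, "dx": -0.1, "dy": 0, "dz": -0.05, "spin": 0},
    {"jaw": 0.087, "dx": -0.1, "dy": 0, "dz": -0.05, "spin": 0},
    {"jaw": 0.087, "dx": -0.1, "dy": 0, "dz": -0.05, "spin": 0},
    {"jaw": 0.087, "dx": -0.1, "dy": 0, "dz": -0.05, "spin": 0},
    {"jaw": 0.087, "dx": -0.1, "dy": 0, "dz": -0.05, "spin": 0}
  ]
}}

```text
time: 12.72
eef_pos: [0.5822, -0.0013, 0.1769]
tcp_rot: [1.0, -0.0, 0.001, 0.001]
contact_force: [1.4, -0.4, -0.2]
grip_width: 0.0869
```

```bash
python3 rolls.py; python3 rel.py .445 .359 .15 0
```

```text
tcp [ 0.5826 -0.0014  0.1759]
mat roll [318. 106.] (0.6837, 0.0012, 32.1) [0.0191 0.02   0.0206]
mat roll [195. 117.] (0.6786, 0.111, 32.2) [0.0191 0.0201 0.0206]
t 12.8 pos [ 0.5826 -0.0014  0.1759] yaw -0.001 grip 0.0869 F [-0.1 -0.3  0.6]
[0.445 0.359 0.15  0.   ] dx -0.1379 dy -0.3603 dz 0.0255 spin -0.001 rows 10.0
```

{"api": "send_rows", "payload": {
  "commands": [
    {"jaw": 0.087, "dx": -0.19, "dy": -0.36, "dz": 0, "spin": 0},
    {"jaw": 0.087, "dx": -0.19, "dy": -0.36, "dz": 0, "spin": 0},
    {"jaw": 0.087, "dx": -0.19, "dy": -0.36, "dz": 0, "spin": 0},
    {"jaw": 0.087, "dx": -0.19, "dy": -0.36, "dz": 0, "spin": 0},
    {"jaw": 0.087, "dx": -0.19, "dy": -0.36, "dz": 0, "spin": 0},
    {"jaw": 0.087, "dx": -0.19, "dy": -0.36, "dz": 0, "spin": 0},
    {"jaw": 0.087, "dx": -0.19, "dy": -0.36, "dz": 0, "spin": 0},
    {"jaw": 0.087, "dx": -0.19, "dy": -0.36, "dz": 0, "spin": 0},
    {"jaw": 0.087, "dx": -0.19, "dy": -0.36, "dz": 0, "spin": 0},
    {"jaw": 0.087, "dx": -0.19, "dy": -0.36, "dz": 0, "spin": 0},
    {"jaw": 0.087, "dx": -0.19, "dy": -0.36, "dz": 0, "spin": 0},
    {"jaw": 0.087, "dx": -0.19, "dy": -0.36, "dz": 0, "spin": 0}
  ]
}}

```text
time: 13.77
eef_pos: [0.3913, 0.3613, 0.1748]
tcp_rot: [1.0, 0.002, -0.001, -0.0]
contact_force: [0.9, -0.5, -0.5]
grip_width: 0.0872
```

```bash
python3 - <<'E'
from h import *
im=eyes.get_image("wrist");c=im["color"].astype(int);P=wpts(im);save(im,"w5.png")
for nm,m in(("red",(c[...,0]-c[...,1]>70)&(c[...,0]-c[...,2]>70)&(c[...,1]<70)),("green",(c[...,1]-c[...,0]>40))):
    for b in blobs(m,150):
        w=P[b[2]];w=w[(w[:,2]>.02)&(w[:,2]<.032)]
        if len(w)>50: print(nm,b[0].round(),ring(w),len(w))
E
python3 rel.py
```

```text
red [323. 161.] (0.4449, 0.3603, 31.4) 2120
green [304.  33.] (0.5566, 0.377, 31.9) 2032
t 13.8 pos [0.3926 0.3596 0.1747] yaw 0.001 grip 0.0873 F [ 0.1 -1.3  0.2]
```

{"api": "send_rows", "payload": {
  "commands": [
    {"jaw": 0.087, "dx": 0.052, "dy": 0, "dz": 0.03, "spin": 0},
    {"jaw": 0.087, "dx": 0.052, "dy": 0, "dz": 0.06, "spin": 0},
    {"jaw": 0.087, "dx": 0.052, "dy": 0, "dz": 0.09, "spin": 0},
    {"jaw": 0.087, "dx": 0.052, "dy": 0, "dz": 0.12, "spin": 0},
    {"jaw": 0.087, "dx": 0.052, "dy": 0, "dz": 0.14, "spin": 0},
    {"jaw": 0.087, "dx": 0.052, "dy": 0, "dz": 0.155, "spin": 0},
    {"jaw": 0.087, "dx": 0.052, "dy": 0, "dz": 0.155, "spin": 0},
    {"jaw": 0.087, "dx": 0.052, "dy": 0, "dz": 0.155, "spin": 0}
  ]
}}

```text
time: 14.48
eef_pos: [0.445, 0.3577, 0.0198]
tcp_rot: [1.0, -0.001, -0.001, 0.001]
contact_force: [-0.4, 0.0, 0.5]
grip_width: 0.0872
```

```bash
python3 rel.py .445 .36 .013 0
```

```text
t 14.5 pos [0.445  0.3577 0.0198] yaw -0.002 grip 0.0872 F [-0.4  0.   0.5]
[0.445 0.36  0.013 0.   ] dx -0.0000 dy -0.0023 dz 0.0068 spin -0.002 rows 1.0
```

{"api": "send_rows", "payload": {
  "commands": [
    {"jaw": 0.087, "dx": 0, "dy": -0.002, "dz": 0.006, "spin": 0},
    {"jaw": 0.087, "dx": 0, "dy": -0.002, "dz": 0.006, "spin": 0},
    {"jaw": 0.04, "dx": 0, "dy": -0.002, "dz": 0.006, "spin": 0},
    {"jaw": 0.04, "dx": 0, "dy": -0.002, "dz": 0.006, "spin": 0},
    {"jaw": 0.04, "dx": 0, "dy": -0.002, "dz": 0.006, "spin": 0},
    {"jaw": 0.04, "dx": 0, "dy": -0.002, "dz": 0.006, "spin": 0},
    {"jaw": 0.04, "dx": 0, "dy": -0.002, "dz": 0.006, "spin": 0},
    {"jaw": 0.04, "dx": 0, "dy": -0.002, "dz": 0.006, "spin": 0}
  ]
}}

```text
time: 15.15
eef_pos: [0.4447, 0.3611, 0.0148]
tcp_rot: [1.0, -0.0, 0.0, 0.0]
contact_force: [-0.5, -1.7, 2.4]
grip_width: 0.0633
```

```bash
python3 rel.py .445 .36 .115 0 .6885 -.1098 .115 0
```

```text
t 15.2 pos [0.4447 0.3611 0.0148] yaw -0.000 grip 0.0633 F [-0.5 -1.7  2.4]
[0.445 0.36  0.115 0.   ] dx 0.0004 dy 0.0011 dz -0.1002 spin -0.000 rows 3.0
[ 0.6885 -0.1098  0.115   0.    ] dx 0.2440 dy 0.4708 dz -0.1000 spin -0.000 rows 13.0
```

{"api": "send_rows", "payload": {
  "commands": [
    {"jaw": 0.04, "dx": 0, "dy": 0, "dz": -0.02, "spin": 0},
    {"jaw": 0.04, "dx": 0, "dy": 0, "dz": -0.05, "spin": 0},
    {"jaw": 0.04, "dx": 0, "dy": 0, "dz": -0.08, "spin": 0},
    {"jaw": 0.04, "dx": 0, "dy": 0, "dz": -0.1, "spin": 0},
    {"jaw": 0.04, "dx": 0, "dy": 0, "dz": -0.1, "spin": 0}
  ]
}}

```text
time: 15.57
eef_pos: [0.4461, 0.3629, 0.119]
tcp_rot: [1.0, -0.0, 0.003, -0.002]
contact_force: [0.9, 0.9, -0.4]
grip_width: 0.0629
```

{"api": "send_rows", "payload": {
  "commands": [
    {"jaw": 0.04, "dx": 0.12, "dy": 0.22, "dz": 0, "spin": 0},
    {"jaw": 0.04, "dx": 0.12, "dy": 0.22, "dz": 0, "spin": 0},
    {"jaw": 0.04, "dx": 0.12, "dy": 0.22, "dz": 0, "spin": 0},
    {"jaw": 0.04, "dx": 0.12, "dy": 0.22, "dz": 0, "spin": 0},
    {"jaw": 0.04, "dx": 0.12, "dy": 0.22, "dz": 0, "spin": 0},
    {"jaw": 0.04, "dx": 0.12, "dy": 0.22, "dz": 0, "spin": 0},
    {"jaw": 0.04, "dx": 0.243, "dy": 0.47, "dz": 0, "spin": 0},
    {"jaw": 0.04, "dx": 0.243, "dy": 0.47, "dz": 0, "spin": 0},
    {"jaw": 0.04, "dx": 0.243, "dy": 0.47, "dz": 0, "spin": 0},
    {"jaw": 0.04, "dx": 0.243, "dy": 0.47, "dz": 0, "spin": 0},
    {"jaw": 0.04, "dx": 0.243, "dy": 0.47, "dz": 0, "spin": 0},
    {"jaw": 0.04, "dx": 0.243, "dy": 0.47, "dz": 0, "spin": 0}
  ]
}}

```text
time: 16.57
eef_pos: [0.6746, -0.0848, 0.1136]
tcp_rot: [1.0, -0.0, -0.001, 0.0]
contact_force: [1.1, 0.4, -0.6]
grip_width: 0.0632
```

```bash
python3 rel.py .6885 -.1098 .0075 0
```

```text
t 16.6 pos [ 0.6746 -0.0848  0.1136] yaw -0.000 grip 0.0632 F [ 1.1  0.4 -0.6]
[ 0.6885 -0.1098  0.0075  0.    ] dx 0.0140 dy 0.0249 dz 0.1060 spin -0.000 rows 3.0
```

{"api": "send_rows", "payload": {
  "commands": [
    {"jaw": 0.04, "dx": 0.014, "dy": 0.024, "dz": 0.02, "spin": 0},
    {"jaw": 0.04, "dx": 0.014, "dy": 0.024, "dz": 0.04, "spin": 0},
    {"jaw": 0.04, "dx": 0.014, "dy": 0.024, "dz": 0.06, "spin": 0},
    {"jaw": 0.04, "dx": 0.014, "dy": 0.024, "dz": 0.08, "spin": 0},
    {"jaw": 0.04, "dx": 0.014, "dy": 0.024, "dz": 0.095, "spin": 0},
    {"jaw": 0.04, "dx": 0.014, "dy": 0.024, "dz": 0.101, "spin": 0},
    {"jaw": 0.04, "dx": 0.014, "dy": 0.024, "dz": 0.101, "spin": 0},
    {"jaw": 0.04, "dx": 0.014, "dy": 0.024, "dz": 0.101, "spin": 0}
  ]
}}

```text
time: 17.23
eef_pos: [0.6887, -0.1066, 0.0139]
tcp_rot: [1.0, -0.0, 0.0, 0.0]
contact_force: [-0.1, -0.2, -1.2]
grip_width: 0.063
```

```bash
python3 rel.py .6885 -.1098 .0085 0
```

```text
t 17.2 pos [ 0.6887 -0.1066  0.0139] yaw -0.000 grip 0.0630 F [-0.1 -0.2 -1.2]
[ 0.6885 -0.1098  0.0085  0.    ] dx -0.0002 dy 0.0032 dz 0.0054 spin -0.000 rows 1.0
```

{"api": "send_rows", "payload": {
  "commands": [
    {"jaw": 0.04, "dx": 0, "dy": 0.0035, "dz": 0.003, "spin": 0},
    {"jaw": 0.04, "dx": 0, "dy": 0.0035, "dz": 0.0055, "spin": 0},
    {"jaw": 0.04, "dx": 0, "dy": 0.0035, "dz": 0.0055, "spin": 0},
    {"jaw": 0.087, "dx": 0, "dy": 0.0035, "dz": 0.005, "spin": 0},
    {"jaw": 0.087, "dx": 0, "dy": 0.0035, "dz": 0.005, "spin": 0},
    {"jaw": 0.087, "dx": 0, "dy": 0.0035, "dz": 0.005, "spin": 0},
    {"jaw": 0.087, "dx": 0, "dy": 0.0035, "dz": 0.005, "spin": 0},
    {"jaw": 0.087, "dx": 0, "dy": 0.0035, "dz": -0.02, "spin": 0},
    {"jaw": 0.087, "dx": 0, "dy": 0.0035, "dz": -0.06, "spin": 0},
    {"jaw": 0.087, "dx": 0, "dy": 0.0035, "dz": -0.1, "spin": 0},
    {"jaw": 0.087, "dx": 0, "dy": 0.0035, "dz": -0.14, "spin": 0},
    {"jaw": 0.087, "dx": 0, "dy": 0.0035, "dz": -0.16, "spin": 0}
  ]
}}

```text
time: 18.23
eef_pos: [0.6901, -0.11, 0.1796]
tcp_rot: [1.0, -0.0, 0.003, 0.0]
contact_force: [0.3, -0.4, 1.1]
grip_width: 0.0867
```

{"api": "send_rows", "payload": {
  "commands": [
    {"jaw": 0.056, "dx": -0.27, "dy": 0.045, "dz": -0.04, "spin": 0},
    {"jaw": 0.056, "dx": -0.27, "dy": 0.045, "dz": -0.04, "spin": 0},
    {"jaw": 0.056, "dx": -0.27, "dy": 0.045, "dz": -0.04, "spin": 0},
    {"jaw": 0.056, "dx": -0.27, "dy": 0.045, "dz": -0.04, "spin": 0},
    {"jaw": 0.056, "dx": -0.27, "dy": 0.045, "dz": -0.04, "spin": 0},
    {"jaw": 0.056, "dx": -0.27, "dy": 0.045, "dz": -0.04, "spin": 0},
    {"jaw": 0.056, "dx": -0.27, "dy": 0.045, "dz": -0.04, "spin": 0},
    {"jaw": 0.056, "dx": -0.27, "dy": 0.045, "dz": -0.04, "spin": 0},
    {"jaw": 0.056, "dx": -0.27, "dy": 0.045, "dz": -0.04, "spin": 0}
  ]
}}

```text
time: 18.98
eef_pos: [0.4179, -0.1557, 0.2144]
tcp_rot: [1.0, -0.001, 0.001, 0.001]
contact_force: [0.5, 0.8, -0.5]
grip_width: 0.0566
```

```bash
cat > lamps.py <<'E'
from h import *
im=eyes.get_image("wrist");c=im["color"].astype(int);P=wpts(im);hsv=cv2.cvtColor(im["color"],cv2.COLOR_RGB2HSV);H,S,V=[hsv[...,i].astype(int) for i in range(3)]
save(im,"lamps.png")
m=(H>4)&(H<15)&(S>150)&(V>80)
for b in blobs(m,80):
    w=P[b[2]];zt=np.percentile(w[:,2],95);t=w[w[:,2]>zt-.006]
    if .08<zt<.4: print("neck",b[0].round(),"top",ring(t),"zt",zt.round(4))
E
python3 lamps.py; python3 rolls.py; python3 rel.py
```

```text
neck [368.  98.] top (0.5164, -0.1806, 31.3) zt 0.0968
neck [279. 188.] top (0.4688, -0.1327, 37.2) zt 0.0968
neck [367. 187.] top (0.4704, -0.1806, 38.0) zt 0.0967
tcp [ 0.4192 -0.1548  0.2138]
mat roll [80.  9.] (0.6697, 0.1117, 30.7) [0.0188 0.0201 0.0208]
t 19.1 pos [ 0.4192 -0.1548  0.2138] yaw 0.001 grip 0.0558 F [ 0.1 -0.2 -0. ]
```

View pics/lamps.png

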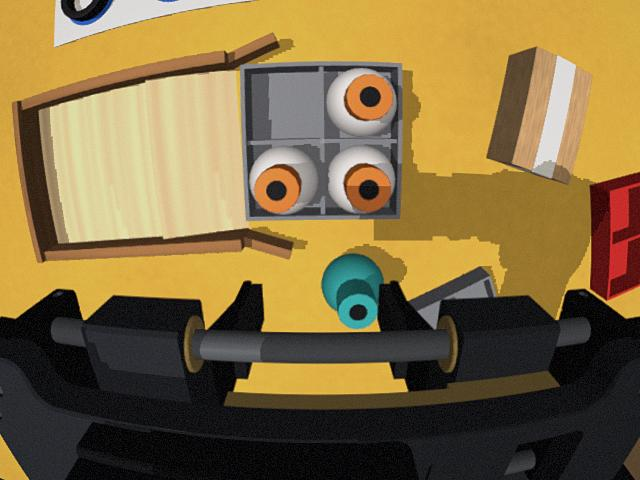

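The view shows three orange necks at (370,97), (277,190) and (368,189). The tote sits squarely at the ramp foot, and the turquoise decoy is at (352,290).

```bash
cat > lamps.py <<'E'
from h import *
def go(show=True,name="lamps.png"):
    im=eyes.get_image("wrist");c=im["color"].astype(int);P=wpts(im);hsv=cv2.cvtColor(im["color"],cv2.COLOR_RGB2HSV);H,S,V=[hsv[...,i].astype(int) for i in range(3)]
    save(im,name)
    m=(H>4)&(H<15)&(S>150)&(V>80)
    for b in blobs(m,80):
        q=P[b[2]];zt=np.percentile(q[:,2],95)
        if not .08<zt<.4: continue
        cs,hi=cv2.findContours(b[2].astype(np.uint8),cv2.RETR_CCOMP,cv2.CHAIN_APPROX_NONE)
        holes=[k for k,h in zip(cs,hi[0]) if h[3]>=0 and len(k)>8]
        for k in holes: print("neck hole px",k[:,0].mean(0).round(),"world",wcast(im,[k[:,0].mean(0)],zt)[0].round(4),"zt",zt.round(4))
        t=q[q[:,2]>zt-.004];print("   disc median",np.median(t,0).round(4))
    return im,P,c,hsv
if __name__=="__main__":
    im,P,c,hsv=go()
E
python3 - <<'E'
from lamps import *
im,P,c,hsv=go()
S=hsv[...,1].astype(int)
g=(S<90)&(P[...,2]>.036)&(P[...,2]<.043)&(P[...,0]>.40)&(P[...,0]<.58)&(P[...,1]>-.25)&(P[...,1]<-.06)
w=P[...,:2][g]*1000;print("tote",cv2.minAreaRect(w.astype(np.float32)),len(w))
g=(P[...,2]>.038)&(P[...,2]<.05)&(P[...,1]>-.075)&(P[...,1]<.2)&(P[...,0]>.35)&(P[...,0]<.62)
w=P[g];
for l,s in(("far",w[:,0]>.52),("near",w[:,0]<.44)):
    q=w[s&(w[:,1]>-.03)&(w[:,1]<.14)]; f=cv2.fitLine((q[:,:2]*1000).astype(np.float32),cv2.DIST_HUBER,0,.1,.1).ravel();print(l,f.round(3),len(q))
q=P[(P[...,2]>.015)&(P[...,2]<.027)&(P[...,1]>-.06)&(P[...,1]<.15)&(P[...,0]>.42)&(P[...,0]<.53)];print("crest y where z max",q[q[:,2]>.0232][:,1].min(),q[q[:,2]>.0232][:,1].max())
print("endstop",[ (y,round(float(np.median(w[(abs(w[:,1]-y)<.003)&(w[:,0]>.45)&(w[:,0]<.5)][:,2],)),4)) for y in np.arange(.12,.2,.01) if ((abs(w[:,1]-y)<.003)&(w[:,0]>.45)&(w[:,0]<.5)).sum()>5])
E
```

```text
neck hole px [372.  98.] world [ 0.5238 -0.1921  0.0968] zt 0.0968
   disc median [ 0.5231 -0.191   0.0956]
neck hole px [263. 191.] world [ 0.4537 -0.1099  0.0967] zt 0.0967
neck hole px [259. 188.] world [ 0.4555 -0.1073  0.0967] zt 0.0967
neck hole px [278. 192.] world [ 0.4524 -0.1213  0.0967] zt 0.0967
neck hole px [260. 184.] world [ 0.4588 -0.1077  0.0967] zt 0.0967
neck hole px [265. 179.] world [ 0.4626 -0.1117  0.0967] zt 0.0967
   disc median [ 0.4525 -0.1233  0.0956]
neck hole px [370. 191.] world [ 0.4529 -0.1919  0.0967] zt 0.0967
   disc median [ 0.4542 -0.1911  0.0955]
tote ((488.3605651855469, -156.26144409179688), (146.39756774902344, 146.47943115234375), 0.5808025002479553) 3305
far [ 5.60000e-02 -9.98000e-01  5.62292e+02  4.65640e+01] 1760
near [ 5.20000e-02 -9.99000e-01  3.85574e+02  4.70640e+01] 1604
crest y where z max 0.0053378578407893285 0.018367434245266157
endstop [(np.float64(0.18000000000000005), 0.0491)]
```

{"api": "send_rows", "payload": {
  "commands": [
    {"jaw": 0.06, "dx": 0.104, "dy": 0.037, "dz": 0, "spin": 0},
    {"jaw": 0.06, "dx": 0.104, "dy": 0.037, "dz": 0.02, "spin": 0},
    {"jaw": 0.06, "dx": 0.104, "dy": 0.037, "dz": 0.04, "spin": 0},
    {"jaw": 0.06, "dx": 0.104, "dy": 0.037, "dz": 0.07, "spin": 0},
    {"jaw": 0.06, "dx": 0.104, "dy": 0.037, "dz": 0.095, "spin": 0},
    {"jaw": 0.06, "dx": 0.104, "dy": 0.037, "dz": 0.105, "spin": 0},
    {"jaw": 0.06, "dx": 0.104, "dy": 0.037, "dz": 0.105, "spin": 0},
    {"jaw": 0.06, "dx": 0.104, "dy": 0.037, "dz": 0.105, "spin": 0}
  ]
}}

```text
time: 19.8
eef_pos: [0.523, -0.1918, 0.109]
tcp_rot: [1.0, 0.0, 0.0, -0.0]
contact_force: [0.4, -0.7, 0.9]
grip_width: 0.0601
```

```bash
python3 rel.py .5237 -.1917 .066 0
```

```text
t 19.8 pos [ 0.523  -0.1918  0.109 ] yaw 0.000 grip 0.0601 F [ 0.4 -0.7  0.9]
[ 0.5237 -0.1917  0.066   0.    ] dx 0.0007 dy -0.0000 dz 0.0430 spin 0.000 rows 2.0
```

{"api": "send_rows", "payload": {
  "commands": [
    {"jaw": 0.06, "dx": 0.001, "dy": 0, "dz": 0.02, "spin": 0},
    {"jaw": 0.06, "dx": 0.001, "dy": 0, "dz": 0.04, "spin": 0},
    {"jaw": 0.06, "dx": 0.001, "dy": 0, "dz": 0.043, "spin": 0},
    {"jaw": 0.06, "dx": 0.001, "dy": 0, "dz": 0.043, "spin": 0},
    {"jaw": 0.02, "dx": 0.001, "dy": 0, "dz": 0.043, "spin": 0},
    {"jaw": 0.02, "dx": 0.001, "dy": 0, "dz": 0.043, "spin": 0},
    {"jaw": 0.02, "dx": 0.001, "dy": 0, "dz": 0.043, "spin": 0},
    {"jaw": 0.02, "dx": 0.001, "dy": 0, "dz": 0.043, "spin": 0},
    {"jaw": 0.02, "dx": 0.001, "dy": 0, "dz": 0.043, "spin": 0},
    {"jaw": 0.02, "dx": 0.001, "dy": 0, "dz": 0.043, "spin": 0}
  ]
}}

```text
time: 20.63
eef_pos: [0.5239, -0.1923, 0.0661]
tcp_rot: [1.0, -0.0, 0.0, 0.0]
contact_force: [-0.3, 0.4, 3.7]
grip_width: 0.0352
```

```bash
python3 rel.py .5237 -.1917 .066 0
```

```text
t 20.6 pos [ 0.5239 -0.1923  0.0661] yaw -0.000 grip 0.0352 F [-0.3  0.4  3.7]
[ 0.5237 -0.1917  0.066   0.    ] dx -0.0002 dy -0.0006 dz 0.0001 spin -0.000 rows 1.0
```

{"api": "send_rows", "payload": {
  "commands": [
    {"jaw": 0.02, "dx": 0, "dy": 0, "dz": -0.02, "spin": 0},
    {"jaw": 0.02, "dx": 0, "dy": 0, "dz": -0.04, "spin": 0},
    {"jaw": 0.02, "dx": 0, "dy": 0, "dz": -0.06, "spin": 0},
    {"jaw": 0.02, "dx": 0, "dy": 0, "dz": -0.08, "spin": 0},
    {"jaw": 0.02, "dx": 0.02, "dy": -0.03, "dz": -0.08, "spin": 0},
    {"jaw": 0.02, "dx": 0.04, "dy": -0.06, "dz": -0.08, "spin": 0},
    {"jaw": 0.02, "dx": 0.06, "dy": -0.08, "dz": -0.08, "spin": 0},
    {"jaw": 0.02, "dx": 0.06, "dy": -0.08, "dz": -0.08, "spin": 0}
  ]
}}

```text
time: 21.3
eef_pos: [0.5862, -0.1054, 0.1456]
tcp_rot: [1.0, 0.004, 0.001, -0.002]
contact_force: [-0.4, 1.3, -0.5]
grip_width: 0.0354
```

```bash
python3 lamps.py; python3 rolls.py; python3 rel.py
```

```text
disc median [ 0.5961 -0.1045  0.1748]
tcp [ 0.5836 -0.1109  0.145 ]
mat roll [324.  99.] (0.6887, -0.1098, 32.0) [0.0192 0.02   0.0206]
mat roll [187. 111.] (0.6839, 0.0009, 32.1) [0.0191 0.02   0.0207]
mat roll [ 79. 130.] (0.6786, 0.1108, 32.6) [0.019  0.0201 0.0207]
t 21.4 pos [ 0.5836 -0.1109  0.145 ] yaw 0.002 grip 0.0355 F [-0.9 -0.9 -1.1]
```

View pics/rolls.png

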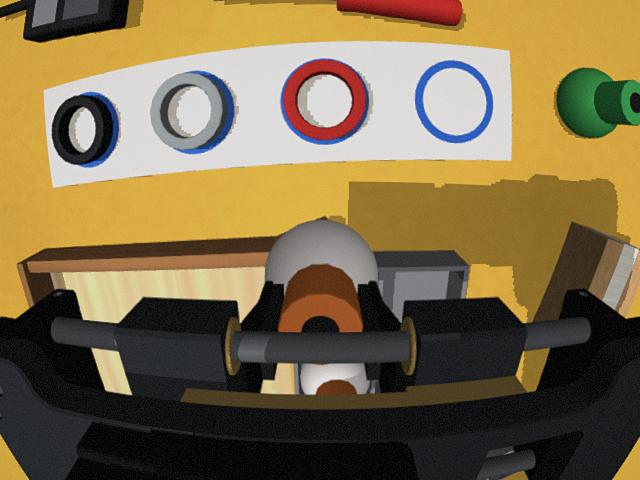

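{"api": "send_rows", "payload": {
  "commands": [
    {"jaw": 0.02, "dx": 0.035, "dy": 0, "dz": 0, "spin": 0},
    {"jaw": 0.02, "dx": 0.07, "dy": 0, "dz": 0, "spin": 0},
    {"jaw": 0.02, "dx": 0.105, "dy": -0.001, "dz": 0, "spin": 0},
    {"jaw": 0.02, "dx": 0.105, "dy": -0.001, "dz": 0.015, "spin": 0},
    {"jaw": 0.02, "dx": 0.105, "dy": -0.001, "dz": 0.03, "spin": 0},
    {"jaw": 0.02, "dx": 0.105, "dy": -0.001, "dz": 0.045, "spin": 0},
    {"jaw": 0.02, "dx": 0.105, "dy": -0.001, "dz": 0.055, "spin": 0},
    {"jaw": 0.02, "dx": 0.105, "dy": -0.001, "dz": 0.06, "spin": 0},
    {"jaw": 0.02, "dx": 0.105, "dy": -0.001, "dz": 0.06, "spin": 0},
    {"jaw": 0.02, "dx": 0.105, "dy": -0.001, "dz": 0.06, "spin": 0}
  ]
}}

```text
time: 22.23
eef_pos: [0.6885, -0.1118, 0.0861]
tcp_rot: [1.0, -0.0, 0.0, 0.0]
contact_force: [1.3, -1.2, -1.7]
grip_width: 0.0356
```

```bash
python3 rel.py .6887 -.1098 .0735 0
```

```text
t 22.2 pos [ 0.6885 -0.1118  0.0861] yaw -0.001 grip 0.0356 F [ 1.3 -1.2 -1.7]
[ 0.6887 -0.1098  0.0735  0.    ] dx 0.0002 dy -0.0020 dz 0.0126 spin -0.001 rows 1.0
```

{"api": "send_rows", "payload": {
  "commands": [
    {"jaw": 0.02, "dx": 0, "dy": -0.002, "dz": 0.004, "spin": 0},
    {"jaw": 0.02, "dx": 0, "dy": -0.002, "dz": 0.009, "spin": 0},
    {"jaw": 0.02, "dx": 0, "dy": -0.002, "dz": 0.0125, "spin": 0},
    {"jaw": 0.02, "dx": 0, "dy": -0.002, "dz": 0.0125, "spin": 0},
    {"jaw": 0.02, "dx": 0, "dy": -0.002, "dz": 0.0125, "spin": 0}
  ]
}}

```text
time: 22.65
eef_pos: [0.6887, -0.1097, 0.0737]
tcp_rot: [1.0, -0.0, 0.0, 0.0]
contact_force: [-2.2, -1.3, 4.4]
grip_width: 0.035
```

```bash
python3 rel.py .6887 -.1098 .0735 0
```

```text
t 22.6 pos [ 0.6887 -0.1097  0.0737] yaw -0.000 grip 0.0350 F [-2.2 -1.3  4.4]
[ 0.6887 -0.1098  0.0735  0.    ] dx -0.0000 dy 0.0001 dz 0.0002 spin -0.000 rows 1.0
```

{"api": "send_rows", "payload": {
  "commands": [
    {"jaw": 0.036, "dx": 0, "dy": 0, "dz": 0, "spin": 0},
    {"jaw": 0.042, "dx": 0, "dy": 0, "dz": 0, "spin": 0},
    {"jaw": 0.056, "dx": 0, "dy": 0, "dz": 0, "spin": 0},
    {"jaw": 0.056, "dx": 0, "dy": 0, "dz": 0, "spin": 0},
    {"jaw": 0.056, "dx": 0, "dy": 0, "dz": -0.02, "spin": 0},
    {"jaw": 0.056, "dx": 0, "dy": 0, "dz": -0.05, "spin": 0},
    {"jaw": 0.056, "dx": 0, "dy": 0, "dz": -0.09, "spin": 0},
    {"jaw": 0.056, "dx": 0, "dy": 0, "dz": -0.12, "spin": 0},
    {"jaw": 0.056, "dx": 0, "dy": 0, "dz": -0.12, "spin": 0}
  ]
}}

```text
time: 23.4
eef_pos: [0.6914, -0.1088, 0.2008]
tcp_rot: [1.0, -0.0, 0.005, 0.0]
contact_force: [1.4, 0.1, 0.2]
grip_width: 0.0559
```

{"api": "send_rows", "payload": {
  "commands": [
    {"jaw": 0.056, "dx": -0.12, "dy": 0, "dz": 0, "spin": 0},
    {"jaw": 0.056, "dx": -0.12, "dy": 0, "dz": 0, "spin": 0},
    {"jaw": 0.056, "dx": -0.12, "dy": 0, "dz": 0, "spin": 0},
    {"jaw": 0.056, "dx": -0.12, "dy": 0, "dz": 0, "spin": 0},
    {"jaw": 0.056, "dx": -0.12, "dy": 0, "dz": 0, "spin": 0}
  ]
}}

```text
time: 23.82
eef_pos: [0.5669, -0.1096, 0.193]
tcp_rot: [1.0, -0.0, -0.0, 0.001]
contact_force: [0.8, -1.0, 0.2]
grip_width: 0.0558
```

```bash
python3 lamps.py; python3 rel.py .40 -.156 .2 0
python3 - <<'E'
from h import *
im=eyes.get_image("scene");save(im,"s1.png",(180,130,460,380),2.4)
E
```

```text
neck hole px [323.  72.] world [ 0.6862 -0.1106  0.104 ] zt 0.104
   disc median [ 0.6855 -0.1107  0.1025]
   disc median [ 0.4474 -0.1187  0.0957]
t 23.9 pos [ 0.5685 -0.1094  0.1934] yaw -0.001 grip 0.0561 F [ 0.8 -0.   0.7]
[ 0.4   -0.156  0.2    0.   ] dx -0.1684 dy 0.0467 dz -0.0068 spin -0.001 rows 5.0
```

View pics/lamps.png

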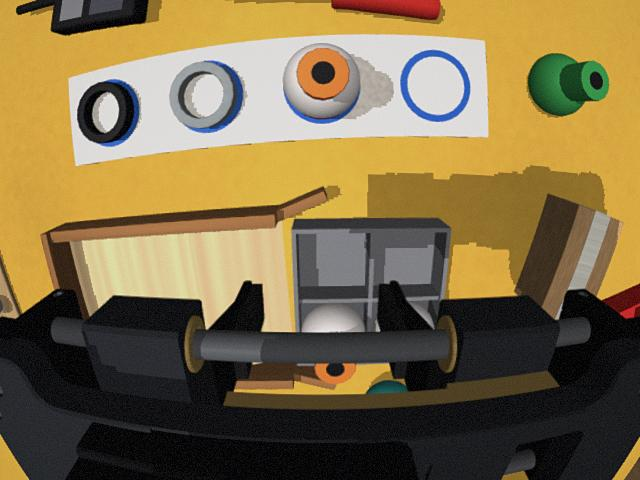

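Lamp stands upright in the red roll (neck at (323,72)). Now look at the other two.

{"api": "send_rows", "payload": {
  "commands": [
    {"jaw": 0.056, "dx": -0.165, "dy": 0.047, "dz": -0.007, "spin": 0},
    {"jaw": 0.056, "dx": -0.165, "dy": 0.047, "dz": -0.007, "spin": 0},
    {"jaw": 0.056, "dx": -0.165, "dy": 0.047, "dz": -0.007, "spin": 0},
    {"jaw": 0.056, "dx": -0.165, "dy": 0.047, "dz": -0.007, "spin": 0},
    {"jaw": 0.056, "dx": -0.165, "dy": 0.047, "dz": -0.007, "spin": 0},
    {"jaw": 0.056, "dx": -0.165, "dy": 0.047, "dz": -0.007, "spin": 0}
  ]
}}

```text
time: 24.42
eef_pos: [0.4031, -0.1574, 0.2008]
tcp_rot: [1.0, -0.001, 0.001, 0.001]
contact_force: [1.1, -0.0, 1.6]
grip_width: 0.0557
```

```bash
python3 lamps.py; python3 rel.py .4528 -.122 .11 0
```

```text
neck hole px [369. 172.] world [ 0.4531 -0.1919  0.0968] zt 0.0968
   disc median [ 0.4538 -0.191   0.0956]
neck hole px [255. 179.] world [ 0.4488 -0.1091  0.0968] zt 0.0968
neck hole px [258. 173.] world [ 0.4528 -0.1113  0.0968] zt 0.0968
neck hole px [271. 173.] world [ 0.4526 -0.1211  0.0968] zt 0.0968
neck hole px [261. 164.] world [ 0.4595 -0.1143  0.0968] zt 0.0968
neck hole px [263. 158.] world [ 0.4635 -0.116   0.0968] zt 0.0968
neck hole px [264. 156.] world [ 0.4655 -0.1164  0.0968] zt 0.0968
neck hole px [267. 156.] world [ 0.4652 -0.1186  0.0968] zt 0.0968
   disc median [ 0.4515 -0.1253  0.0956]
t 24.5 pos [ 0.4045 -0.1565  0.2008] yaw -0.001 grip 0.0565 F [1.1 0.1 0.4]
[ 0.4528 -0.122   0.11    0.    ] dx 0.0480 dy -0.0346 dz 0.0909 spin -0.001 rows 3.0
```

{"api": "send_rows", "payload": {
  "commands": [
    {"jaw": 0.056, "dx": 0.048, "dy": -0.035, "dz": 0, "spin": 0},
    {"jaw": 0.056, "dx": 0.048, "dy": -0.035, "dz": 0.02, "spin": 0},
    {"jaw": 0.056, "dx": 0.048, "dy": -0.035, "dz": 0.05, "spin": 0},
    {"jaw": 0.056, "dx": 0.048, "dy": -0.035, "dz": 0.075, "spin": 0},
    {"jaw": 0.056, "dx": 0.048, "dy": -0.035, "dz": 0.085, "spin": 0},
    {"jaw": 0.056, "dx": 0.048, "dy": -0.035, "dz": 0.085, "spin": 0},
    {"jaw": 0.056, "dx": 0.048, "dy": -0.035, "dz": 0.085, "spin": 0},
    {"jaw": 0.056, "dx": 0.048, "dy": -0.035, "dz": 0.085, "spin": 0}
  ]
}}

```text
time: 25.13
eef_pos: [0.4529, -0.1211, 0.1165]
tcp_rot: [1.0, 0.0, 0.001, 0.0]
contact_force: [0.3, -0.5, -0.6]
grip_width: 0.0563
```

```bash
python3 rel.py .4526 -.1212 .066 0
```

```text
t 25.1 pos [ 0.4529 -0.1211  0.1165] yaw 0.000 grip 0.0563 F [ 0.3 -0.5 -0.6]
[ 0.4526 -0.1212  0.066   0.    ] dx -0.0004 dy 0.0001 dz 0.0505 spin 0.000 rows 2.0
```

{"api": "send_rows", "payload": {
  "commands": [
    {"jaw": 0.056, "dx": 0, "dy": 0, "dz": 0.025, "spin": 0},
    {"jaw": 0.056, "dx": 0, "dy": 0, "dz": 0.045, "spin": 0},
    {"jaw": 0.056, "dx": 0, "dy": 0, "dz": 0.0505, "spin": 0},
    {"jaw": 0.056, "dx": 0, "dy": 0, "dz": 0.0505, "spin": 0},
    {"jaw": 0.056, "dx": 0, "dy": 0, "dz": 0.0505, "spin": 0},
    {"jaw": 0.02, "dx": 0, "dy": 0, "dz": 0.0505, "spin": 0},
    {"jaw": 0.02, "dx": 0, "dy": 0, "dz": 0.0505, "spin": 0},
    {"jaw": 0.02, "dx": 0, "dy": 0, "dz": 0.0505, "spin": 0},
    {"jaw": 0.02, "dx": 0, "dy": 0, "dz": 0.0505, "spin": 0},
    {"jaw": 0.02, "dx": 0, "dy": 0, "dz": 0.0505, "spin": 0},
    {"jaw": 0.02, "dx": 0, "dy": 0, "dz": 0.0505, "spin": 0}
  ]
}}

```text
time: 26.05
eef_pos: [0.4519, -0.1213, 0.065]
tcp_rot: [1.0, -0.0, 0.0, 0.0]
contact_force: [0.1, -0.9, 3.8]
grip_width: 0.0355
```

{"api": "send_rows", "payload": {
  "commands": [
    {"jaw": 0.02, "dx": 0, "dy": 0, "dz": -0.02, "spin": 0},
    {"jaw": 0.02, "dx": 0, "dy": 0, "dz": -0.04, "spin": 0},
    {"jaw": 0.02, "dx": 0, "dy": 0, "dz": -0.06, "spin": 0},
    {"jaw": 0.02, "dx": 0, "dy": 0, "dz": -0.085, "spin": 0},
    {"jaw": 0.02, "dx": 0.02, "dy": -0.02, "dz": -0.085, "spin": 0},
    {"jaw": 0.02, "dx": 0.045, "dy": -0.045, "dz": -0.085, "spin": 0},
    {"jaw": 0.02, "dx": 0.07, "dy": -0.07, "dz": -0.085, "spin": 0},
    {"jaw": 0.02, "dx": 0.1, "dy": -0.095, "dz": -0.085, "spin": 0},
    {"jaw": 0.02, "dx": 0.12, "dy": -0.115, "dz": -0.085, "spin": 0},
    {"jaw": 0.02, "dx": 0.132, "dy": -0.122, "dz": -0.085, "spin": 0},
    {"jaw": 0.02, "dx": 0.132, "dy": -0.122, "dz": -0.085, "spin": 0}
  ]
}}

```text
time: 26.97
eef_pos: [0.5849, 0.004, 0.1488]
tcp_rot: [1.0, 0.002, -0.0, -0.001]
contact_force: [-1.1, -0.5, -2.4]
grip_width: 0.0356
```

```bash
python3 lamps.py; python3 rolls.py; python3 rel.py .6839 .0005 .15 0
```

```text
neck hole px [513. 106.] world [ 0.6861 -0.1099  0.1037] zt 0.1037
   disc median [ 0.6862 -0.1069  0.1024]
   disc median [0.5952 0.005  0.1791]
   disc median [ 0.4655 -0.1792  0.0907]
tcp [0.5831 0.0009 0.1488]
mat roll [323. 104.] (0.6837, 0.0011, 32.2) [0.0191 0.02   0.0206]
mat roll [433. 109.] (0.687, -0.102, 30.8) [0.0186 0.0197 0.0203]
mat roll [189. 116.] (0.6783, 0.1108, 32.0) [0.0191 0.02   0.0207]
t 27.1 pos [0.5831 0.0009 0.1488] yaw 0.000 grip 0.0349 F [-0.4 -0.4 -1.8]
[6.839e-01 5.000e-04 1.500e-01 0.000e+00] dx 0.1008 dy 0.0005 dz -0.0014 spin 0.000 rows 3.0
```

View pics/rolls.png

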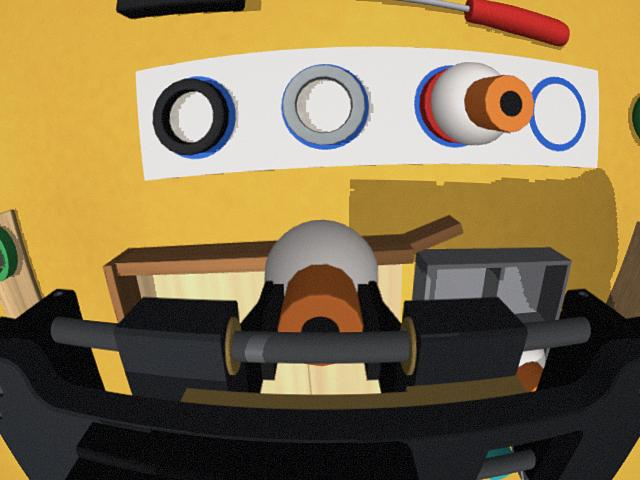

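{"api": "send_rows", "payload": {
  "commands": [
    {"jaw": 0.02, "dx": 0.035, "dy": 0, "dz": 0, "spin": 0},
    {"jaw": 0.02, "dx": 0.07, "dy": 0, "dz": 0, "spin": 0},
    {"jaw": 0.02, "dx": 0.1, "dy": 0, "dz": 0, "spin": 0},
    {"jaw": 0.02, "dx": 0.1, "dy": 0, "dz": 0.015, "spin": 0},
    {"jaw": 0.02, "dx": 0.1, "dy": 0, "dz": 0.03, "spin": 0},
    {"jaw": 0.02, "dx": 0.1, "dy": 0, "dz": 0.045, "spin": 0},
    {"jaw": 0.02, "dx": 0.1, "dy": 0, "dz": 0.058, "spin": 0},
    {"jaw": 0.02, "dx": 0.1, "dy": 0, "dz": 0.063, "spin": 0},
    {"jaw": 0.02, "dx": 0.1, "dy": 0, "dz": 0.063, "spin": 0},
    {"jaw": 0.02, "dx": 0.1, "dy": 0, "dz": 0.063, "spin": 0}
  ]
}}

```text
time: 27.9
eef_pos: [0.6834, 0.0003, 0.0871]
tcp_rot: [1.0, -0.0, 0.0, 0.0]
contact_force: [1.2, -0.1, -1.9]
grip_width: 0.0357
```

```bash
python3 rel.py .6838 .001 .0728 0
```

```text
t 27.9 pos [6.834e-01 3.000e-04 8.710e-02] yaw -0.001 grip 0.0357 F [ 1.2 -0.1 -1.9]
[0.6838 0.001  0.0728 0.    ] dx 0.0004 dy -0.0007 dz 0.0143 spin -0.001 rows 1.0
```

{"api": "send_rows", "payload": {
  "commands": [
    {"jaw": 0.02, "dx": 0, "dy": -0.001, "dz": 0.005, "spin": 0},
    {"jaw": 0.02, "dx": 0, "dy": -0.001, "dz": 0.01, "spin": 0},
    {"jaw": 0.02, "dx": 0, "dy": -0.001, "dz": 0.0143, "spin": 0},
    {"jaw": 0.02, "dx": 0, "dy": -0.001, "dz": 0.0143, "spin": 0},
    {"jaw": 0.02, "dx": 0, "dy": -0.001, "dz": 0.0143, "spin": 0}
  ]
}}

```text
time: 28.32
eef_pos: [0.6838, 0.0013, 0.0727]
tcp_rot: [1.0, -0.0, 0.0, 0.0]
contact_force: [-1.7, -1.7, 3.7]
grip_width: 0.0354
```

```bash
python3 rel.py .6838 .001 .0728 0
```

```text
t 28.3 pos [0.6838 0.0013 0.0727] yaw -0.001 grip 0.0354 F [-1.7 -1.7  3.7]
[0.6838 0.001  0.0728 0.    ] dx 0.0000 dy 0.0003 dz -0.0001 spin -0.001 rows 1.0
```

{"api": "send_rows", "payload": {
  "commands": [
    {"jaw": 0.036, "dx": 0, "dy": 0, "dz": 0, "spin": 0},
    {"jaw": 0.042, "dx": 0, "dy": 0, "dz": 0, "spin": 0},
    {"jaw": 0.056, "dx": 0, "dy": 0, "dz": 0, "spin": 0},
    {"jaw": 0.056, "dx": 0, "dy": 0, "dz": 0, "spin": 0},
    {"jaw": 0.056, "dx": 0, "dy": 0, "dz": -0.02, "spin": 0},
    {"jaw": 0.056, "dx": 0, "dy": 0, "dz": -0.05, "spin": 0},
    {"jaw": 0.056, "dx": 0, "dy": 0, "dz": -0.09, "spin": 0},
    {"jaw": 0.056, "dx": 0, "dy": 0, "dz": -0.12, "spin": 0},
    {"jaw": 0.056, "dx": 0, "dy": 0, "dz": -0.12, "spin": 0}
  ]
}}

```text
time: 29.07
eef_pos: [0.6864, 0.0027, 0.1999]
tcp_rot: [1.0, -0.0, 0.005, -0.0]
contact_force: [1.5, 1.2, 0.6]
grip_width: 0.0558
```

{"api": "send_rows", "payload": {
  "commands": [
    {"jaw": 0.056, "dx": -0.12, "dy": 0, "dz": 0, "spin": 0},
    {"jaw": 0.056, "dx": -0.12, "dy": 0, "dz": 0, "spin": 0},
    {"jaw": 0.056, "dx": -0.12, "dy": 0, "dz": 0, "spin": 0},
    {"jaw": 0.056, "dx": -0.12, "dy": 0, "dz": 0, "spin": 0},
    {"jaw": 0.056, "dx": -0.12, "dy": 0, "dz": 0, "spin": 0}
  ]
}}

```text
time: 29.48
eef_pos: [0.562, 0.0016, 0.1923]
tcp_rot: [1.0, -0.0, 0.0, 0.001]
contact_force: [0.2, -1.0, 0.9]
grip_width: 0.0563
```

```bash
python3 lamps.py; python3 rel.py .405 -.19 .2 0
```

```text
neck hole px [324.  72.] world [6.814e-01 1.000e-04 1.039e-01] zt 0.1039
   disc median [6.808e-01 5.000e-04 1.025e-01]
neck hole px [481.  76.] world [ 0.6861 -0.1102  0.1037] zt 0.1037
   disc median [ 0.6854 -0.1076  0.1025]
t 29.5 pos [0.5636 0.0016 0.1926] yaw -0.000 grip 0.0561 F [-0.2  0.2  0.4]
[ 0.405 -0.19   0.2    0.   ] dx -0.1585 dy 0.1917 dz -0.0074 spin -0.000 rows 6.0
```

{"api": "send_rows", "payload": {
  "commands": [
    {"jaw": 0.056, "dx": -0.158, "dy": 0.192, "dz": -0.007, "spin": 0},
    {"jaw": 0.056, "dx": -0.158, "dy": 0.192, "dz": -0.007, "spin": 0},
    {"jaw": 0.056, "dx": -0.158, "dy": 0.192, "dz": -0.007, "spin": 0},
    {"jaw": 0.056, "dx": -0.158, "dy": 0.192, "dz": -0.007, "spin": 0},
    {"jaw": 0.056, "dx": -0.158, "dy": 0.192, "dz": -0.007, "spin": 0},
    {"jaw": 0.056, "dx": -0.158, "dy": 0.192, "dz": -0.007, "spin": 0},
    {"jaw": 0.056, "dx": -0.158, "dy": 0.192, "dz": -0.007, "spin": 0},
    {"jaw": 0.056, "dx": -0.158, "dy": 0.192, "dz": -0.007, "spin": 0}
  ]
}}

```text
time: 30.2
eef_pos: [0.4056, -0.1924, 0.1998]
tcp_rot: [1.0, -0.002, 0.001, 0.0]
contact_force: [0.6, 0.5, 0.4]
grip_width: 0.0557
```

```bash
python3 lamps.py; python3 rel.py .453 -.1918 .11 0
```

```text
neck hole px [321. 176.] world [ 0.453  -0.192   0.0968] zt 0.0968
   disc median [ 0.454  -0.1923  0.0956]
t 30.2 pos [ 0.4065 -0.1907  0.1997] yaw -0.001 grip 0.0559 F [-0.6  0.6 -0.3]
[ 0.453  -0.1918  0.11    0.    ] dx 0.0464 dy 0.0010 dz 0.0897 spin -0.001 rows 3.0
```

{"api": "send_rows", "payload": {
  "commands": [
    {"jaw": 0.056, "dx": 0.046, "dy": 0.001, "dz": 0, "spin": 0},
    {"jaw": 0.056, "dx": 0.046, "dy": 0.001, "dz": 0.02, "spin": 0},
    {"jaw": 0.056, "dx": 0.046, "dy": 0.001, "dz": 0.05, "spin": 0},
    {"jaw": 0.056, "dx": 0.046, "dy": 0.001, "dz": 0.075, "spin": 0},
    {"jaw": 0.056, "dx": 0.046, "dy": 0.001, "dz": 0.085, "spin": 0},
    {"jaw": 0.056, "dx": 0.046, "dy": 0.001, "dz": 0.085, "spin": 0},
    {"jaw": 0.056, "dx": 0.046, "dy": 0.001, "dz": 0.085, "spin": 0}
  ]
}}

```text
time: 30.83
eef_pos: [0.4525, -0.1905, 0.1148]
tcp_rot: [1.0, 0.001, 0.0, -0.0]
contact_force: [-0.7, -1.5, 0.9]
grip_width: 0.0559
```

```bash
python3 rel.py .453 -.192 .066 0
```

```text
t 30.8 pos [ 0.4525 -0.1905  0.1148] yaw 0.001 grip 0.0559 F [-0.7 -1.5  0.9]
[ 0.453 -0.192  0.066  0.   ] dx 0.0005 dy 0.0016 dz 0.0488 spin 0.001 rows 2.0
```

{"api": "send_rows", "payload": {
  "commands": [
    {"jaw": 0.056, "dx": 0, "dy": 0.001, "dz": 0.025, "spin": 0},
    {"jaw": 0.056, "dx": 0, "dy": 0.001, "dz": 0.045, "spin": 0},
    {"jaw": 0.056, "dx": 0, "dy": 0.001, "dz": 0.049, "spin": 0},
    {"jaw": 0.056, "dx": 0, "dy": 0.001, "dz": 0.049, "spin": 0},
    {"jaw": 0.056, "dx": 0, "dy": 0.001, "dz": 0.049, "spin": 0},
    {"jaw": 0.02, "dx": 0, "dy": 0.001, "dz": 0.049, "spin": 0},
    {"jaw": 0.02, "dx": 0, "dy": 0.001, "dz": 0.049, "spin": 0},
    {"jaw": 0.02, "dx": 0, "dy": 0.001, "dz": 0.049, "spin": 0},
    {"jaw": 0.02, "dx": 0, "dy": 0.001, "dz": 0.049, "spin": 0},
    {"jaw": 0.02, "dx": 0, "dy": 0.001, "dz": 0.049, "spin": 0},
    {"jaw": 0.02, "dx": 0, "dy": 0.001, "dz": 0.049, "spin": 0}
  ]
}}

```text
time: 31.75
eef_pos: [0.4518, -0.1923, 0.0657]
tcp_rot: [1.0, -0.0, 0.0, 0.0]
contact_force: [-0.5, -0.4, 3.4]
grip_width: 0.0356
```

{"api": "send_rows", "payload": {
  "commands": [
    {"jaw": 0.02, "dx": 0, "dy": 0, "dz": -0.02, "spin": 0},
    {"jaw": 0.02, "dx": 0, "dy": 0, "dz": -0.04, "spin": 0},
    {"jaw": 0.02, "dx": 0, "dy": 0, "dz": -0.06, "spin": 0},
    {"jaw": 0.02, "dx": 0, "dy": 0, "dz": -0.085, "spin": 0},
    {"jaw": 0.02, "dx": 0, "dy": 0, "dz": -0.085, "spin": 0}
  ]
}}

```text
time: 32.17
eef_pos: [0.4535, -0.1928, 0.1544]
tcp_rot: [1.0, -0.0, 0.003, 0.001]
contact_force: [1.1, -0.1, -1.2]
grip_width: 0.0353
```

{"api": "send_rows", "payload": {
  "commands": [
    {"jaw": 0.02, "dx": 0.01, "dy": -0.025, "dz": 0, "spin": 0},
    {"jaw": 0.02, "dx": 0.02, "dy": -0.055, "dz": 0, "spin": 0},
    {"jaw": 0.02, "dx": 0.035, "dy": -0.085, "dz": 0, "spin": 0},
    {"jaw": 0.02, "dx": 0.05, "dy": -0.12, "dz": 0, "spin": 0},
    {"jaw": 0.02, "dx": 0.065, "dy": -0.155, "dz": 0, "spin": 0},
    {"jaw": 0.02, "dx": 0.08, "dy": -0.19, "dz": 0, "spin": 0},
    {"jaw": 0.02, "dx": 0.092, "dy": -0.22, "dz": 0, "spin": 0},
    {"jaw": 0.02, "dx": 0.104, "dy": -0.25, "dz": 0, "spin": 0},
    {"jaw": 0.02, "dx": 0.115, "dy": -0.28, "dz": 0, "spin": 0},
    {"jaw": 0.02, "dx": 0.125, "dy": -0.303, "dz": 0, "spin": 0},
    {"jaw": 0.02, "dx": 0.125, "dy": -0.303, "dz": 0, "spin": 0}
  ]
}}

```text
time: 33.08
eef_pos: [0.5765, 0.1172, 0.1495]
tcp_rot: [1.0, 0.003, -0.0, -0.002]
contact_force: [-0.6, 0.3, -1.5]
grip_width: 0.0352
```

```bash
python3 lamps.py; python3 rolls.py; python3 rel.py .6784 .111 .15 0
```

```text
neck hole px [517. 101.] world [0.6812 0.0007 0.1036] zt 0.1036
   disc median [0.6812 0.0038 0.1024]
   disc median [ 0.6848 -0.1012  0.1022]
   disc median [0.5871 0.1182 0.179 ]
tcp [0.576  0.1119 0.1492]
mat roll [326. 102.] (0.6782, 0.1111, 32.1) [0.0191 0.02   0.0206]
mat roll [435. 106.] (0.6824, 0.007, 30.9) [0.0186 0.0197 0.0204]
mat roll [551. 112.] (0.6885, -0.1076, 31.5) [0.0185 0.0197 0.0203]
t 33.2 pos [0.576  0.1119 0.1492] yaw 0.002 grip 0.0353 F [-0.5 -1.2 -1.5]
[0.6784 0.111  0.15   0.    ] dx 0.1024 dy 0.0011 dz -0.0009 spin 0.002 rows 3.0
```

{"api": "send_rows", "payload": {
  "commands": [
    {"jaw": 0.02, "dx": 0.035, "dy": 0, "dz": 0, "spin": 0},
    {"jaw": 0.02, "dx": 0.07, "dy": 0, "dz": 0, "spin": 0},
    {"jaw": 0.02, "dx": 0.102, "dy": 0, "dz": 0, "spin": 0},
    {"jaw": 0.02, "dx": 0.102, "dy": 0, "dz": 0.015, "spin": 0},
    {"jaw": 0.02, "dx": 0.102, "dy": 0, "dz": 0.03, "spin": 0},
    {"jaw": 0.02, "dx": 0.102, "dy": 0, "dz": 0.045, "spin": 0},
    {"jaw": 0.02, "dx": 0.102, "dy": 0, "dz": 0.058, "spin": 0},
    {"jaw": 0.02, "dx": 0.102, "dy": 0, "dz": 0.063, "spin": 0},
    {"jaw": 0.02, "dx": 0.102, "dy": 0, "dz": 0.063, "spin": 0},
    {"jaw": 0.02, "dx": 0.102, "dy": 0, "dz": 0.063, "spin": 0}
  ]
}}

```text
time: 34.02
eef_pos: [0.6786, 0.1102, 0.0876]
tcp_rot: [1.0, -0.0, 0.0, 0.0]
contact_force: [0.3, 0.9, -1.5]
grip_width: 0.035
```

```bash
python3 rel.py .6777 .111 .073 0
```

```text
t 34.0 pos [0.6786 0.1102 0.0876] yaw -0.001 grip 0.0350 F [ 0.3  0.9 -1.5]
[0.6777 0.111  0.073  0.    ] dx -0.0009 dy -0.0008 dz 0.0146 spin -0.001 rows 1.0
```

{"api": "send_rows", "payload": {
  "commands": [
    {"jaw": 0.02, "dx": -0.001, "dy": -0.001, "dz": 0.005, "spin": 0},
    {"jaw": 0.02, "dx": -0.001, "dy": -0.001, "dz": 0.01, "spin": 0},
    {"jaw": 0.02, "dx": -0.001, "dy": -0.001, "dz": 0.0146, "spin": 0},
    {"jaw": 0.02, "dx": -0.001, "dy": -0.001, "dz": 0.0146, "spin": 0},
    {"jaw": 0.02, "dx": -0.001, "dy": -0.001, "dz": 0.0146, "spin": 0}
  ]
}}

```text
time: 34.43
eef_pos: [0.6779, 0.1114, 0.0735]
tcp_rot: [1.0, -0.0, 0.001, 0.0]
contact_force: [-1.8, -1.7, 4.5]
grip_width: 0.0355
```

{"api": "send_rows", "payload": {
  "commands": [
    {"jaw": 0.036, "dx": 0, "dy": 0, "dz": 0, "spin": 0},
    {"jaw": 0.042, "dx": 0, "dy": 0, "dz": 0, "spin": 0},
    {"jaw": 0.056, "dx": 0, "dy": 0, "dz": 0, "spin": 0},
    {"jaw": 0.056, "dx": 0, "dy": 0, "dz": 0, "spin": 0},
    {"jaw": 0.056, "dx": 0, "dy": 0, "dz": -0.02, "spin": 0},
    {"jaw": 0.056, "dx": 0, "dy": 0, "dz": -0.05, "spin": 0},
    {"jaw": 0.056, "dx": 0, "dy": 0, "dz": -0.09, "spin": 0},
    {"jaw": 0.056, "dx": 0, "dy": 0, "dz": -0.12, "spin": 0},
    {"jaw": 0.056, "dx": 0, "dy": 0, "dz": -0.12, "spin": 0}
  ]
}}

```text
time: 35.18
eef_pos: [0.6802, 0.1131, 0.2002]
tcp_rot: [1.0, -0.0, 0.005, -0.001]
contact_force: [-0.7, 0.0, 1.3]
grip_width: 0.0559
```

{"api": "send_rows", "payload": {
  "commands": [
    {"jaw": 0.056, "dx": -0.15, "dy": 0.11, "dz": 0, "spin": 0},
    {"jaw": 0.056, "dx": -0.15, "dy": 0.11, "dz": 0, "spin": 0},
    {"jaw": 0.056, "dx": -0.15, "dy": 0.11, "dz": 0, "spin": 0},
    {"jaw": 0.056, "dx": -0.15, "dy": 0.11, "dz": 0, "spin": 0},
    {"jaw": 0.056, "dx": -0.15, "dy": 0.11, "dz": 0, "spin": 0},
    {"jaw": 0.056, "dx": -0.15, "dy": 0.11, "dz": 0, "spin": 0}
  ]
}}

```text
time: 35.68
eef_pos: [0.5249, -0.0019, 0.1925]
tcp_rot: [1.0, -0.002, -0.0, 0.001]
contact_force: [0.3, 0.9, 0.4]
grip_width: 0.0558
```

```bash
python3 lamps.py; python3 rel.py .46 -.29 .15 1.57
python3 - <<'E'
from h import *
print(monitor.state()["q"].round(2))
E
```

```text
neck hole px [317.  20.] world [6.813e-01 2.000e-04 1.040e-01] zt 0.104
   disc median [0.6795 0.     0.1025]
neck hole px [474.  25.] world [ 0.6859 -0.1102  0.1038] zt 0.1038
   disc median [ 0.6848 -0.1078  0.1024]
neck hole px [179.  62.] world [0.6575 0.0954 0.1041] zt 0.1041
neck hole px [183.  59.] world [0.6595 0.0926 0.1041] zt 0.1041
neck hole px [190.  55.] world [0.6617 0.0874 0.1041] zt 0.1041
neck hole px [175.  53.] world [0.6649 0.0985 0.1041] zt 0.1041
neck hole px [187.  53.] world [0.6635 0.0898 0.1041] zt 0.1041
neck hole px [183.  51.] world [0.6651 0.0929 0.1041] zt 0.1041
neck hole px [189.  43.] world [0.6709 0.0884 0.1041] zt 0.1041
neck hole px [180.  41.] world [0.6729 0.0951 0.1041] zt 0.1041
neck hole px [185.  44.] world [0.6707 0.091  0.1041] zt 0.1041
   disc median [0.6807 0.105  0.1027]
t 35.7 pos [ 5.265e-01 -1.000e-04  1.928e-01] yaw -0.003 grip 0.0562 F [ 0.7 -0.2  0.1]
[ 0.46 -0.29  0.15  1.57] dx -0.0656 dy 0.2900 dz 0.0433 spin -1.573 rows 13.0
[ 0.47  0.19 -0.62  1.74  0.12  1.26 -1.75]
```

View pics/lamps.png

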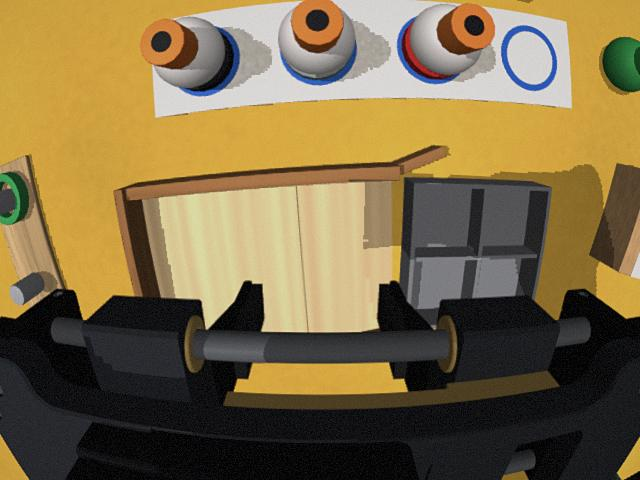

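Last lamp stands too: the three necks are at (162,41), (317,20) and (474,25), and the tote is empty. Next, turn the tool so the open fingers push the tote's rear wall at two points.

```bash
python3 rel.py .492 -.285 .15 1.624
python3 - <<'E'
from h import *
im=eyes.get_image("top");P=pts(im);hsv=cv2.cvtColor(im["color"],cv2.COLOR_RGB2HSV);H,S=hsv[...,0],hsv[...,1]
q=P[(H>82)&(H<100)&(S>100)&(P[...,2]>.01)&(P[...,0]>.2)&(P[...,0]<.5)];print("turq",np.percentile(q,[2,98],0).round(3))
g=(P[...,2]>.045)&(P[...,2]<.075)&(P[...,1]<-.28)&(P[...,1]>-.46)&(P[...,0]>.42)&(P[...,0]<.65)
for b in blobs(g,200): print("parcel",np.percentile(P[b[2]],[2,98],0).round(3))
E
```

```text
t 35.7 pos [ 5.265e-01 -1.000e-04  1.928e-01] yaw -0.003 grip 0.0562 F [ 0.7 -0.2  0.1]
[ 0.492 -0.285  0.15   1.624] dx -0.0336 dy 0.2849 dz 0.0433 spin -1.627 rows 14.0
turq [[ 0.319 -0.211  0.04 ]
 [ 0.371 -0.163  0.099]]
parcel [[ 0.467 -0.426  0.05 ]
 [ 0.586 -0.343  0.07 ]]
```

{"api": "send_rows", "payload": {
  "commands": [
    {"jaw": 0.087, "dx": -0.034, "dy": 0.285, "dz": 0, "spin": -1.627},
    {"jaw": 0.087, "dx": -0.034, "dy": 0.285, "dz": 0, "spin": -1.627},
    {"jaw": 0.087, "dx": -0.034, "dy": 0.285, "dz": 0, "spin": -1.627},
    {"jaw": 0.087, "dx": -0.034, "dy": 0.285, "dz": 0, "spin": -1.627},
    {"jaw": 0.087, "dx": -0.034, "dy": 0.285, "dz": 0, "spin": -1.627},
    {"jaw": 0.087, "dx": -0.034, "dy": 0.285, "dz": 0, "spin": -1.627},
    {"jaw": 0.087, "dx": -0.034, "dy": 0.285, "dz": 0, "spin": -1.627},
    {"jaw": 0.087, "dx": -0.034, "dy": 0.285, "dz": 0, "spin": -1.627},
    {"jaw": 0.087, "dx": -0.034, "dy": 0.285, "dz": 0, "spin": -1.627},
    {"jaw": 0.087, "dx": -0.034, "dy": 0.285, "dz": 0, "spin": -1.627},
    {"jaw": 0.087, "dx": -0.034, "dy": 0.285, "dz": 0, "spin": -1.627},
    {"jaw": 0.087, "dx": -0.034, "dy": 0.285, "dz": 0, "spin": -1.627}
  ]
}}

```text
time: 36.78
eef_pos: [0.495, -0.2823, 0.1922]
tcp_rot: [0.755, 0.655, 0.001, -0.0]
contact_force: [0.0, 0.6, -0.2]
grip_width: 0.0873
```

```bash
python3 rel.py .492 -.277 .13 1.624 .492 -.277 .014 1.624
```

```text
t 36.8 pos [ 0.495  -0.2823  0.1922] yaw 1.429 grip 0.0873 F [ 0.   0.6 -0.2]
[ 0.492 -0.277  0.13   1.624] dx 0.0048 dy -0.0037 dz 0.0622 spin -0.195 rows 2.0
[ 0.492 -0.277  0.014  1.624] dx 0.0046 dy -0.0038 dz 0.1782 spin -0.195 rows 5.0
```

{"api": "send_rows", "payload": {
  "commands": [
    {"jaw": 0.087, "dx": 0.003, "dy": -0.004, "dz": 0.03, "spin": -0.1},
    {"jaw": 0.087, "dx": 0.003, "dy": -0.004, "dz": 0.06, "spin": -0.19},
    {"jaw": 0.087, "dx": 0.003, "dy": -0.004, "dz": 0.09, "spin": -0.19},
    {"jaw": 0.087, "dx": 0.003, "dy": -0.004, "dz": 0.12, "spin": -0.19},
    {"jaw": 0.087, "dx": 0.003, "dy": -0.004, "dz": 0.15, "spin": -0.19},
    {"jaw": 0.087, "dx": 0.003, "dy": -0.004, "dz": 0.17, "spin": -0.19},
    {"jaw": 0.087, "dx": 0.003, "dy": -0.004, "dz": 0.17, "spin": -0.19},
    {"jaw": 0.087, "dx": 0.003, "dy": -0.004, "dz": 0.17, "spin": -0.19}
  ]
}}

```text
time: 37.45
eef_pos: [0.4906, -0.2784, 0.0219]
tcp_rot: [0.692, 0.722, 0.0, -0.001]
contact_force: [-0.3, -0.6, 1.1]
grip_width: 0.0873
```

```bash
python3 rel.py .4904 -.239 .016 1.624 .4749 .03 .03 1.624
python3 - <<'E'
from h import *
im=eyes.get_image("wrist");save(im,"w6.png")
E
```

```text
t 37.5 pos [ 0.4906 -0.2784  0.0219] yaw 1.613 grip 0.0873 F [-0.3 -0.6  1.1]
[ 0.4904 -0.239   0.016   1.624 ] dx 0.0393 dy 0.0014 dz 0.0060 spin -0.011 rows 1.0
[0.4749 0.03   0.03   1.624 ] dx 0.3088 dy -0.0028 dz -0.0074 spin -0.011 rows 8.0
```

View pics/w6.png

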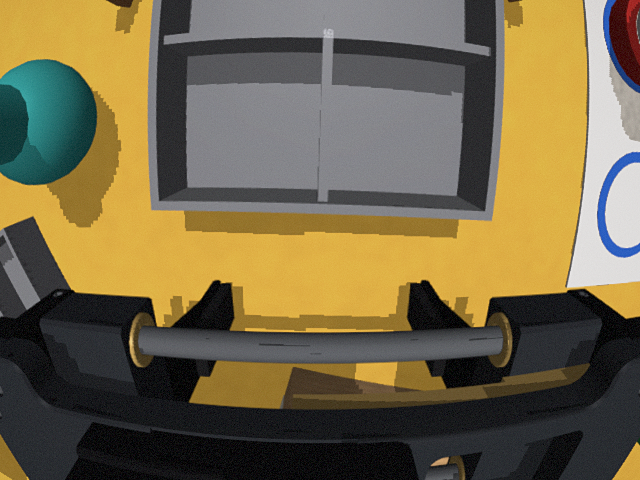

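{"api": "send_rows", "payload": {
  "commands": [
    {"jaw": 0.087, "dx": 0.015, "dy": 0, "dz": 0.004, "spin": -0.011},
    {"jaw": 0.087, "dx": 0.028, "dy": 0, "dz": 0.006, "spin": -0.011},
    {"jaw": 0.087, "dx": 0.036, "dy": 0, "dz": 0.006, "spin": -0.011},
    {"jaw": 0.087, "dx": 0.044, "dy": 0, "dz": 0.006, "spin": -0.011},
    {"jaw": 0.087, "dx": 0.052, "dy": 0, "dz": 0.006, "spin": -0.011},
    {"jaw": 0.087, "dx": 0.06, "dy": 0, "dz": 0.006, "spin": -0.011},
    {"jaw": 0.087, "dx": 0.07, "dy": -0.001, "dz": 0.006, "spin": -0.011},
    {"jaw": 0.087, "dx": 0.08, "dy": -0.001, "dz": 0.006, "spin": -0.011},
    {"jaw": 0.087, "dx": 0.09, "dy": -0.001, "dz": 0.006, "spin": -0.011},
    {"jaw": 0.087, "dx": 0.1, "dy": -0.001, "dz": 0.006, "spin": -0.011},
    {"jaw": 0.087, "dx": 0.11, "dy": -0.001, "dz": 0.006, "spin": -0.011},
    {"jaw": 0.087, "dx": 0.11, "dy": -0.001, "dz": 0.006, "spin": -0.011}
  ]
}}

```text
time: 38.5
eef_pos: [0.4844, -0.1666, 0.0166]
tcp_rot: [0.688, 0.726, 0.0, -0.001]
contact_force: [-0.3, -0.5, -0.7]
grip_width: 0.0871
```

```bash
python3 rel.py .4811 -.085 .016 1.624 .4759 .01 .034 1.624
python3 - <<'E'
from h import *
im=eyes.get_image("wrist");save(im,"w7.png")
E
```

```text
t 38.5 pos [ 0.4844 -0.1666  0.0166] yaw 1.625 grip 0.0871 F [-0.3 -0.5 -0.7]
[ 0.4811 -0.085   0.016   1.624 ] dx 0.0817 dy 0.0011 dz 0.0007 spin 0.001 rows 2.0
[0.4759 0.01   0.034  1.624 ] dx 0.1768 dy 0.0010 dz -0.0172 spin 0.001 rows 5.0
```

View pics/w7.png

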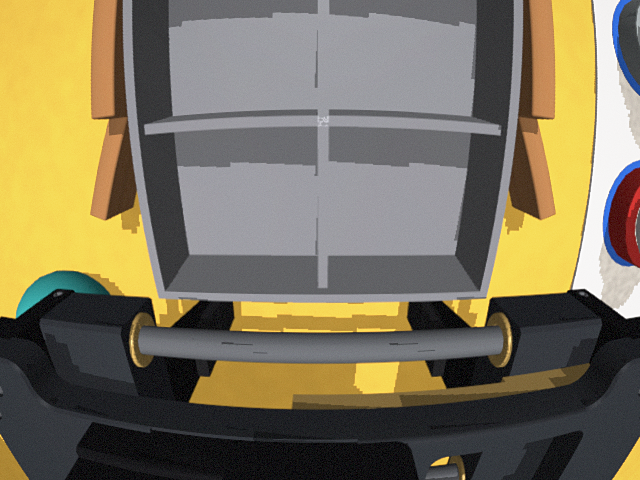

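The tote is centred between the guides and square on both fingers. Pushing on up the ramp.

{"api": "send_rows", "payload": {
  "commands": [
    {"jaw": 0.087, "dx": 0.012, "dy": 0, "dz": 0, "spin": 0},
    {"jaw": 0.087, "dx": 0.024, "dy": 0, "dz": 0, "spin": 0},
    {"jaw": 0.087, "dx": 0.036, "dy": 0, "dz": 0, "spin": 0},
    {"jaw": 0.087, "dx": 0.048, "dy": 0, "dz": 0, "spin": 0},
    {"jaw": 0.087, "dx": 0.06, "dy": 0.001, "dz": 0, "spin": 0},
    {"jaw": 0.087, "dx": 0.072, "dy": 0.001, "dz": -0.002, "spin": 0},
    {"jaw": 0.087, "dx": 0.084, "dy": 0.001, "dz": -0.004, "spin": 0},
    {"jaw": 0.087, "dx": 0.096, "dy": 0.001, "dz": -0.006, "spin": 0},
    {"jaw": 0.087, "dx": 0.108, "dy": 0.001, "dz": -0.009, "spin": 0},
    {"jaw": 0.087, "dx": 0.12, "dy": 0.001, "dz": -0.012, "spin": 0},
    {"jaw": 0.087, "dx": 0.13, "dy": 0.001, "dz": -0.015, "spin": 0},
    {"jaw": 0.087, "dx": 0.13, "dy": 0.001, "dz": -0.015, "spin": 0}
  ]
}}

```text
time: 39.55
eef_pos: [0.4792, -0.0368, 0.0326]
tcp_rot: [0.688, 0.726, 0.001, 0.0]
contact_force: [0.2, 0.5, 0.3]
grip_width: 0.0869
```

```bash
cat > tote.py <<'E'
from h import *
def meas(name):
    im=eyes.get_image(name);P=wpts(im) if name=="wrist" else pts(im);S=cv2.cvtColor(im["color"],cv2.COLOR_RGB2HSV)[...,1].astype(int);save(im,"tote_%s.png"%name)
    g=(S<70)&(P[...,2]>.045)&(P[...,2]<.085)&(P[...,0]>.40)&(P[...,0]<.555)&(P[...,1]>-.15)&(P[...,1]<.165)
    e=monitor.state()["eef_pos"]
    if name=="wrist": g&=P[...,1]>e[1]+.006
    for b in blobs(g,80):
        w=P[b[2]];print(name,"tote rim n",len(w),"rect",[np.round(k,1) for k in cv2.minAreaRect((w[:,:2]*1000).astype(np.float32))])
        for y0 in np.arange(-.12,.17,.02):
            s=w[abs(w[:,1]-y0)<.004]
            if len(s)>5: print("  y %.2f rim z %.4f"%(y0,np.percentile(s[:,2],90)),end="")
        print()
if __name__=="__main__":
    for n in("wrist","scene"): meas(n)
E
python3 tote.py; python3 rel.py .475 .012 .034 1.624
```

```text
wrist tote rim n 30691 rect [array([476.1,  36.3]), array([147.3, 140.9]), np.float64(2.7)]
  y -0.02 rim z 0.0681  y 0.00 rim z 0.0659  y 0.02 rim z 0.0637  y 0.04 rim z 0.0615  y 0.06 rim z 0.0593  y 0.08 rim z 0.0571  y 0.10 rim z 0.0550
scene tote rim n 1267 rect [array([476.3,  48.5]), array([149.4, 155.9]), np.float64(2.7)]
  y -0.02 rim z 0.0688  y 0.00 rim z 0.0648  y 0.02 rim z 0.0633  y 0.04 rim z 0.0621  y 0.06 rim z 0.0591  y 0.08 rim z 0.0559  y 0.10 rim z 0.0568  y 0.12 rim z 0.0539
t 39.6 pos [ 0.4788 -0.039   0.0317] yaw 1.624 grip 0.0872 F [-0.6 -1.3  0.7]
[0.475 0.012 0.034 1.624] dx 0.0511 dy -0.0011 dz -0.0022 spin -0.000 rows 2.0
```

{"api": "send_rows", "payload": {
  "commands": [
    {"jaw": 0.087, "dx": 0.008, "dy": 0, "dz": -0.001, "spin": 0},
    {"jaw": 0.087, "dx": 0.016, "dy": 0, "dz": -0.002, "spin": 0},
    {"jaw": 0.087, "dx": 0.024, "dy": 0, "dz": -0.003, "spin": 0},
    {"jaw": 0.087, "dx": 0.032, "dy": 0, "dz": -0.003, "spin": 0},
    {"jaw": 0.087, "dx": 0.04, "dy": 0, "dz": -0.003, "spin": 0},
    {"jaw": 0.087, "dx": 0.046, "dy": 0, "dz": -0.003, "spin": 0},
    {"jaw": 0.087, "dx": 0.05, "dy": 0, "dz": -0.003, "spin": 0},
    {"jaw": 0.087, "dx": 0.05, "dy": 0, "dz": -0.003, "spin": 0},
    {"jaw": 0.087, "dx": 0.05, "dy": 0, "dz": -0.003, "spin": 0}
  ]
}}

```text
time: 40.4
eef_pos: [0.4763, 0.0104, 0.0347]
tcp_rot: [0.688, 0.725, 0.0, -0.0]
contact_force: [-0.5, -0.9, 0.4]
grip_width: 0.0869
```

```bash
python3 tote.py; python3 rel.py
```

```text
wrist tote rim n 19305 rect [array([474. ,  84.2]), array([147.6, 140.5]), np.float64(3.0)]
  y 0.02 rim z 0.0709  y 0.04 rim z 0.0521  y 0.06 rim z 0.0521  y 0.08 rim z 0.0523  y 0.10 rim z 0.0513  y 0.12 rim z 0.0523  y 0.14 rim z 0.0523  y 0.16 rim z 0.0514
scene tote rim n 544 rect [array([474.7,  94.6]), array([149.3, 145.8]), np.float64(2.3)]
  y 0.02 rim z 0.0542  y 0.04 rim z 0.0527  y 0.06 rim z 0.0539  y 0.08 rim z 0.0539  y 0.10 rim z 0.0513  y 0.12 rim z 0.0527  y 0.14 rim z 0.0539  y 0.16 rim z 0.0534
scene tote rim n 80 rect [array([473.8, 117. ]), array([81.2, 38.8]), np.float64(66.9)]
  y 0.08 rim z 0.0477  y 0.10 rim z 0.0492
t 40.5 pos [0.4763 0.0099 0.0347] yaw 1.622 grip 0.0870 F [-0.4  0.8 -0.9]
```

Rim is level at z = 0.052 (floor 12 + 40), so the tote has dropped in. Back off, lift and check.

{"api": "send_rows", "payload": {
  "commands": [
    {"jaw": 0.087, "dx": -0.015, "dy": 0, "dz": -0.002, "spin": 0},
    {"jaw": 0.087, "dx": -0.03, "dy": 0, "dz": -0.005, "spin": 0},
    {"jaw": 0.087, "dx": -0.04, "dy": 0, "dz": -0.03, "spin": 0},
    {"jaw": 0.087, "dx": -0.04, "dy": 0, "dz": -0.07, "spin": 0},
    {"jaw": 0.087, "dx": -0.04, "dy": 0, "dz": -0.11, "spin": 0},
    {"jaw": 0.087, "dx": -0.05, "dy": 0, "dz": -0.15, "spin": 0},
    {"jaw": 0.087, "dx": -0.09, "dy": 0, "dz": -0.18, "spin": 0},
    {"jaw": 0.087, "dx": -0.12, "dy": 0, "dz": -0.18, "spin": 0},
    {"jaw": 0.087, "dx": -0.15, "dy": 0, "dz": -0.18, "spin": 0},
    {"jaw": 0.087, "dx": -0.15, "dy": 0, "dz": -0.18, "spin": 0},
    {"jaw": 0.087, "dx": -0.15, "dy": 0, "dz": -0.18, "spin": 0}
  ]
}}

```text
time: 41.42
eef_pos: [0.4836, -0.1416, 0.2144]
tcp_rot: [0.69, 0.724, 0.0, -0.0]
contact_force: [-0.0, 0.5, -0.2]
grip_width: 0.0871
```

```bash
python3 tote.py; python3 lamps.py; python3 rolls.py
python3 - <<'E'
from h import *
im=eyes.get_image("scene");save(im,"s2.png",(180,150,520,450),2)
P=pts(im);hsv=cv2.cvtColor(im["color"],cv2.COLOR_RGB2HSV);H,S,V=[hsv[...,i].astype(int) for i in range(3)]
for b in blobs((H>4)&(H<16)&(S>150)&(V>80),40):
    q=P[b[2]];q=q[(q[:,2]>.09)&(q[:,2]<.115)&(q[:,0]>.6)]
    if len(q)>8: print("scene neck top",b[0].round(),np.median(q,0).round(4))
E
```

```text
wrist tote rim n 1572 rect [array([476.3,  42.5]), array([147.1,  39.7]), np.float64(2.6)]
  y 0.02 rim z 0.0527  y 0.04 rim z 0.0526  y 0.06 rim z 0.0527
scene tote rim n 475 rect [array([474.2,  95.3]), array([150.6, 144.8]), np.float64(2.8)]
  y 0.02 rim z 0.0542  y 0.04 rim z 0.0534  y 0.06 rim z 0.0538  y 0.08 rim z 0.0531  y 0.10 rim z 0.0535  y 0.12 rim z 0.0547  y 0.14 rim z 0.0531  y 0.16 rim z 0.0535
scene tote rim n 82 rect [array([481.1,  92.3]), array([ 17.8, 104.8]), np.float64(2.5)]
  y 0.10 rim z 0.0489  y 0.12 rim z 0.0480
neck hole px [564.  91.] world [ 6.806e-01 -2.000e-04  1.041e-01] zt 0.1041
   disc median [ 6.791e-01 -6.000e-04  1.026e-01]
neck hole px [554. 218.] world [ 0.6854 -0.1103  0.1039] zt 0.1039
   disc median [ 0.6836 -0.1097  0.1025]
tcp [ 0.484  -0.1384  0.2146]
mat roll [508.  15.] (0.6731, 0.0943, 26.7) [0.0186 0.0201 0.0208]
mat roll [502.  98.] (0.6832, 0.0008, 32.2) [0.0186 0.0199 0.0205]
mat roll [496. 192.] (0.6873, -0.1098, 32.1) [0.0187 0.0197 0.0204]
scene neck top [257. 254.] [ 0.6911 -0.1024  0.1012]
scene neck top [285. 287.] [0.6851 0.0067 0.1019]
scene neck top [316. 323.] [0.6799 0.1163 0.1015]
```

View pics/s2.png

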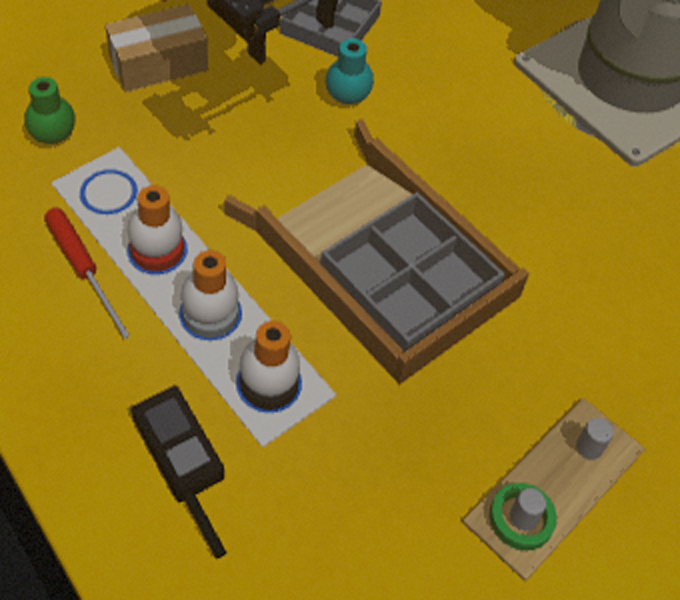

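The picture shows three upright lamps in their rolls on marks at (153,190), (209,260) and (272,335), and the tote flat in the bed at (415,265). The bystanders are untouched. Handing in.

```bash
python3 -c "
from workcell import order;print(order.close_job())"
```

```text
the job is handed in; nothing more can be done
None
```

The job is handed in. All three lamps that were present stand upright in tape rolls on the mat, and the empty tote lies flat in the bed.

- **Rolls and lamps:** I laid the black, grey and red rolls on three of the marks, each within about 1.5 mm of its mark's centre. One lamp stands in each. In the last check from the wrist and scene cameras, the neck tops were at about z = 0.103 m, as expected for a seated lamp. Each camera put a neck top up to 4–8 mm from its roll's centre (wrist to the near side, scene to the far side). I took that as a camera offset, since the picture shows all three upright. The wrist fit of the black-roll lamp was unreliable, so that lamp was checked only in the scene view.
- **Tote:** I pushed it up the ramp with two open fingers and did not lift it. It dropped behind the crest, and its rim read level at about z = 0.053 m, matching the 12 mm bed floor plus the 40 mm wall.
- **Left alone:** The parcel, walkie-talkie, screwdriver and look-alikes were not touched. The green roll stayed on its stand because there were only three lamps.

The first grasp call was refused because its rows lacked some keys, and nothing moved. I saw no knock to a lamp and no grip slip. The arm's clock read about 41 s when I handed in.

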